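# Bolt down the vacuum-chamber cover of a pugmill

## Task

Tighten the four nuts on the pugmill's clear chamber cover with the T-handled box spanner, clockwise and always in cross order (a nut, then the one opposite, then the other pair), in two passes: first pull every nut up by about 30 degrees, then go round again in cross order and tighten each until the cover is felt to seat and the nut is tight, about 1 Nm at the spanner and well short of 1.6, which cracks the acrylic. Turn the nuts with the spanner only, don't knock or lean on the mill, leave the other things on the bench alone, and stand the spanner back in the big hole of its wooden block.

Things in the scene. Friction and masses are not known exactly. Their poses are not given: they have to be found in the camera images.
- driver_grip (a point): Loose T-handled box spanner (0.2-0.4 kg), upright in the wooden block at the start: centre of its black grip bar, 100 mm long (its x), 40 wide (y), 32 high; z up along the spanner's axis. 16 mm below this point the grip ends, 28 mm below a steel square tube begins (34 mm over flats; the mouth 50 over corners); its open mouth is 52 mm below this point.
- driver_mouth (a point): Centre of the spanner's open lower mouth, same axes. The square hole is 26 x 26 mm, its sides along the spanner's x and y; the mouth is flared to 32 mm (about 38 outside) over its first 6 mm; an inside stop lies 17 mm above the mouth.
- block_hole0 (a point): Fixed wooden tool block, 140 x 90 x 60 mm: centre of the mouth (60 mm above the bench) of its one big hole, 53 mm wide, 24 mm deep, the spanner's home. Standing on the hole's floor the spanner has its grip's centre 28 mm above this point. The four small holes are empty.
- cover_top (a point): Clear acrylic cover, 180 x 180 x 14 mm, on the fixed pugmill's vacuum chamber: centre of its upper face, 188 mm above the bench; x, y along its edges. The mill runs along y: nozzle (75 mm wide) to 235 mm on the +y side; hopper (rim 213 mm above the bench) centred 190 mm to the -y side, then gearbox and motor to 560 mm, lower.
- nut1_top (a point): Steel square nut, 24 x 24 mm, 15 mm high: centre of its upper face, 206 mm above the bench; z up, sides along its x and y. The stud stands 3 mm proud. The four nuts sit on washers (top 191 mm above the bench) at the cover's corners, 62 mm from its centre along both edges, numbered round the square: 1 opposite 3, 2 opposite 4. Clockwise from above tightens.
- nut2_top (a point): As nut1. The spanner pushed down to its inside stop rests on the stud, its mouth 1 mm above the washer; there it has about 5 degrees of play either way on the nut before it turns it.
- nut3_top (a point): As nut1. All four are run down by hand: each needs 43 to 77 degrees (unknown, each its own) until the cover seats. Till then it drags at 0.3 Nm; there torque steps to 0.6 and climbs by 0.07 Nm per degree. Tight is from 0.72 Nm (2 degrees past seating), aim for 1; the acrylic cracks at 1.6 (14 degrees past). Dry friction: standing still, the torque felt can be up to 0.3 lower.
- nut4_top (a point): As nut1. The thread moves a nut only 2 mm a turn, too little to see; how far a nut is from seating does not show in its position or angle and must be felt as torque. A nut stays where it is left.
- washer1 (a point): Centre of the upper face of the round washer (40 mm wide, 3 mm thick) under nut1, z up. Once its nut bears on it, the washer turns on with the nut and is drawn down by 2 mm a turn, which is too little to see.
- washer2 (a point): Centre of the upper face of the round washer (40 mm wide, 3 mm thick) under nut2, z up. Once its nut bears on it, the washer turns on with the nut and is drawn down by 2 mm a turn, which is too little to see.
- washer3 (a point): Centre of the upper face of the round washer (40 mm wide, 3 mm thick) under nut3, z up. Once its nut bears on it, the washer turns on with the nut and is drawn down by 2 mm a turn, which is too little to see.
- washer4 (a point): Centre of the upper face of the round washer (40 mm wide, 3 mm thick) under nut4, z up. Once its nut bears on it, the washer turns on with the nut and is drawn down by 2 mm a turn, which is too little to see.
- jar: A small closed glaze jar, 68 mm wide, 75 mm high; bystander. Origin: centre of its underside.
- tin: An open metal cup, 90 mm wide, 50 mm high; bystander. Origin: centre of its underside.
- mallet: A small rubber-headed mallet lying on the bench; bystander. Origin: centre of its underside.
- rib: A flat wooden potter's rib, 100 x 50 x 6 mm; bystander. Origin: centre of its underside.
There are look-alikes about, which are no part of the job. Leave any blue or red look-alike of the part that bears driver_grip alone.

How it is judged:
By the outcome, as a careful person would: the job done as asked, in the order asked, and still so for the second after the job is handed in, with the robot touching nothing.
It also fails if it takes over 72 s, if anything falls off the work surface, if the arm or the gripper's body presses on something with over 40 N, if the wrist force passes 120 N, or if a joint passes its speed limit or range.

## Robot

A 7-joint arm with a two-finger parallel gripper is mounted at the origin on the work surface. World frame = base frame: x ahead of the robot, y to its left, z up, the work surface at z = 0. Lengths are in mm, angles in rad, forces in N, time in s.
With the tool pointing down it reaches from about 400 to 850 mm from the base axis. Payload 4.4 kg.
Tool frame: the origin (TCP) lies at the very end of the fingers, on their centre line; the grasp point (between the pads) lies 19 mm behind it; z points along the fingers, x is the direction in which the jaws open and shut, and the axes are right-handed (so a half turn about z gives the same grasp; the last joint's range is limited). The gripper opens to 94 mm and grips with 3 to 60 N. Pads are 16 mm wide; open, the fingers measure 119 mm over their backs; the gripper's body (75 mm by 177 mm) begins 78 mm behind the grasp point.
Start: joints at [1.094, 0.628, 0.038, 1.517, -0.027, 0.996, -0.02], TCP at [259.602, -595.924, 205.478] pointing down, gripper open.
Joint ranges: [-3.06, 3.06], [-0.37, 2.12], [-1.25, 1.32], [0.18, 2.47], [-1.1, 4.24], [0.23, 1.98], [-2.94, 2.94]. Speed limits (rad/s): [2.57, 2.57, 3.14, 3.14, 3.14, 3.14, 3.14].

## Interface

Orientations are given as a 3x3 rotation matrix whose columns are the frame's x, y, z axes.
In Python, from bench import bot gives the robot as it stands. The module is installed in compiled form; this text tells all that it offers.
- The arm moves only by the tool send_rows, never from a script. Its argument "increments" is a list of rows, each an object with "twist": the turn, a rotation vector about the tool's x, y, z in rad, a list of three; "linear": the shift along the tool's x, y, z in cm, a list of three; "claw": the closure in counts, from 0 (fully open) to 255 (shut). A call has exactly 5 rows; each row is the pose to reach, as a shift and turn from the pose commanded when the call began, along the tool's axes at that moment; what a row does not reach only later rows make up. A row lasts 1/12 s, in which the tool goes at most 41.7 mm and 7.16 degrees, less where a joint would pass 70% of its speed; a pose out of reach is approached as far as the arm can. A call with a gripper value outside its range is refused whole. The fingers move at their own pace and stop on an object; the grip force is fixed at half the most. Time passes only in rows, so rows that repeat a pose let the fingers close, or fill a call up. It gives the time, the measured TCP pose, the force and the opening at its end, in the units of the state.
- bot.get_state(): the state, without advancing time (a new reading comes with each control period).
- bot.camera(name): name is "scene" or "top"; returns a dict with "img" (420x560x3 uint8, blue, green, red), "mtx" (3x3 intrinsics, pixels), "position" and "rotation" of the camera in the world. Camera axes: x right, y down, z forward; pixel columns grow to the right and rows downward; lengths in mm; the calibration is good to about 2 mm. A picture is of the moment at which its call begins. There is no depth.
- bot.sign_off(): hands the job in, once; it reports no verdict.
The state is a dict: "time": time; "joint_positions": joint angles; "qd": joint speeds; "tau": joint torques, N m; "ee_pos": TCP position; "tcp_rot": TCP orientation; "contact_force": force on the tool from outside, world axes, zero at the start; "wrist_torque": the same for the moment, N m; "finger_gap": opening from 0.0 (shut) to 1.0 (fully open).
Only numpy, scipy, OpenCV 4.12 (cv2) and the standard library are available. Lean on these libraries where they do the work, as an engineer would, in place of code of your own. Each camera call takes 0.05 s, during which the arm holds its last target.

## Working session

There is one attempt and no reset: what is moved stays moved. The work goes in short steps, Python scripts to look and compute and a tool call to move; the robot and the scene stay as the last step left them, time stands still between calls to the robot, and variables do not carry over. Pictures are saved under pics/ and viewed, and the job is handed in when it is done.

Besides the shell and the picture viewer there is one more tool, called after ">>>" as name(argument=value, ...), one argument or row to a line, values as JSON. send_rows: Moves the arm, as the interface text tells. Its arguments: {"type":"object","properties":{"increments":{"type":"array","items":{"type":"object","properties":{"twist":{"type":"array","items":{"type":"number"}},"linear":{"type":"array","items":{"type":"number"}},"claw":{"type":"number"}}}}},"required":["increments"]}

```bash
mkdir -p pics; cat > h.py <<'E'
import numpy as np, cv2
from bench import bot
def snap(n,f):
    c=bot.camera(n); cv2.imwrite('pics/'+f,c['img']); return c
E
python3 - <<'E'
from h import *
s=bot.get_state()
for k,v in s.items(): print(k,np.round(v,3).tolist())
for n in('scene','top'):
    c=snap(n,n+'0.png'); print(n,c['mtx'],c['position'],c['rotation'])
    import pickle; pickle.dump(c,open(n+'0.pkl','wb'))
E
```

```text
time 0.0
joint_positions [1.094, 0.629, 0.038, 1.518, -0.027, 0.996, -0.02]
qd [0.001, -0.002, -0.0, -0.001, 0.0, 0.002, -0.001]
tau [-0.0, -54.973, 1.143, -18.664, -0.052, 0.023, 0.0]
ee_pos [259.375, -595.304, 204.551]
tcp_rot [[0.399, -0.917, -0.001], [-0.917, -0.399, 0.002], [-0.002, 0.0, -1.0]]
contact_force [0.152, 0.196, -0.139]
wrist_torque [0.005, 0.033, 0.002]
finger_gap 0.999
scene [[485.71446713   0.         271.92239509]
 [  0.         485.71446713 208.06608773]
 [  0.           0.           1.        ]] [1114.95508474 -545.90745453  874.75849039] [[ 0.80629983  0.36754413 -0.46345646]
 [ 0.59149964 -0.49708343  0.63485135]
 [ 0.00295936 -0.78601487 -0.61820051]]
top [[458.9546162    0.         280.18035537]
 [  0.         458.9546162  210.21695135]
 [  0.           0.           1.        ]] [ 477.16613817  227.44960013 1134.22752266] [[-0.01063544 -0.995024    0.09906625]
 [-0.99943453  0.00741732 -0.03279641]
 [ 0.03189841 -0.09935904 -0.99454023]]
```

View pics/scene0.png

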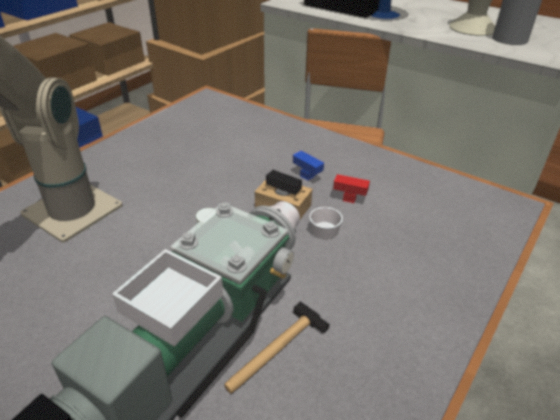

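View pics/top0.png

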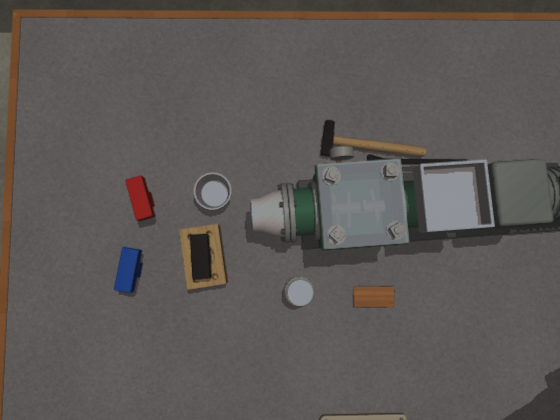

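The top view shows a black-gripped spanner in the wooden block at (201,257), a red one at (140,198) and a blue one at (127,270). The black one in the block is the one meant. The nuts are at about (332,176), (392,171), (397,230) and (337,234). Next I'll check enlarged crops.

```bash
python3 - <<'E'
import pickle,cv2,numpy as np
t=pickle.load(open('top0.pkl','rb'))['img'];s=pickle.load(open('scene0.pkl','rb'))['img']
def crop(im,x,y,w,h,k,f): cv2.imwrite('pics/'+f,cv2.resize(im[y:y+h,x:x+w],None,fx=k,fy=k,interpolation=cv2.INTER_CUBIC))
crop(t,310,150,105,105,5.7,'c_nuts_top.png')
crop(t,170,215,70,80,7,'c_block_top.png')
crop(s,165,165,160,120,5,'c_scene.png')
E
```

```text
(no output)
```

View pics/c_nuts_top.png

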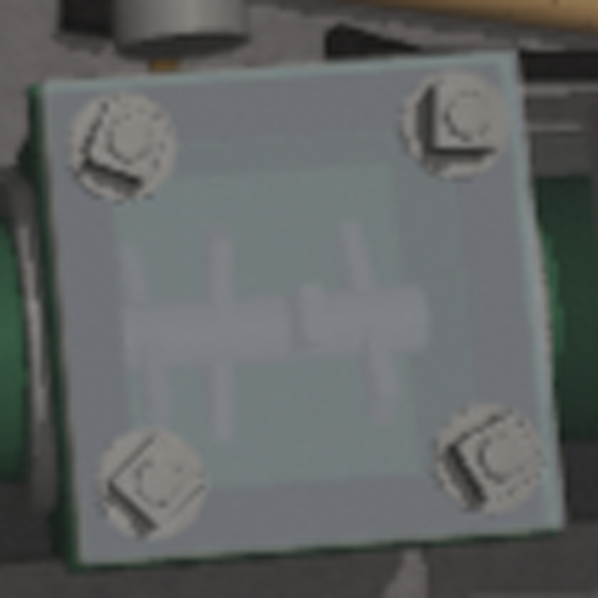

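View pics/c_block_top.png

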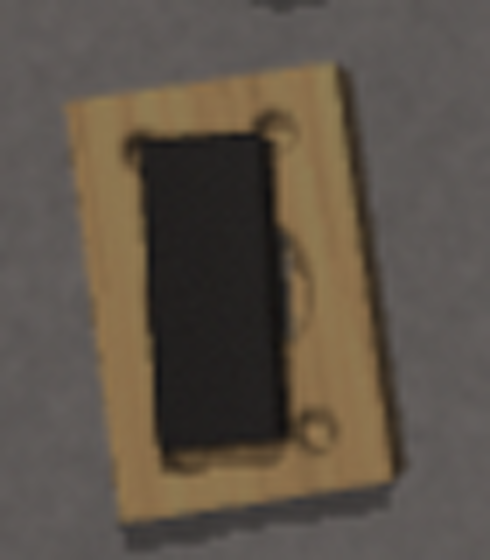

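View pics/c_scene.png

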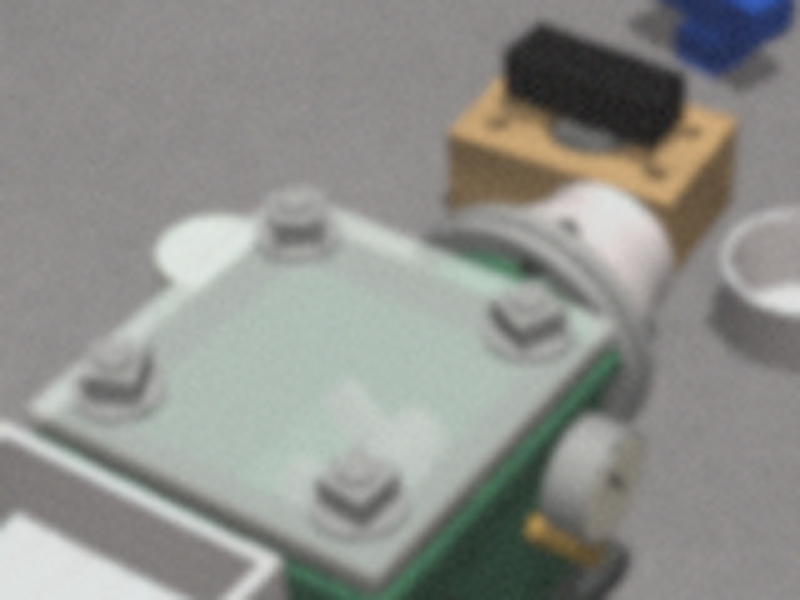

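The crops confirm it: the black T-grip stands in the wooden block, with its steel tube in the big hole. The red and blue ones lie off to the side. Next I'll measure positions and angles.

```bash
cat >> h.py <<'E'
def ray(c,u,v):
    K=np.array(c['mtx']);d=np.array(c['rotation'])@np.linalg.inv(K)@np.array([u,v,1.]);return np.array(c['position']),d
def onz(c,u,v,z):
    p,d=ray(c,u,v);return p+d*(z-p[2])/d[2]
def tri(r1,r2):
    A=[];b=[]
    for p,d in(r1,r2):
        d=d/np.linalg.norm(d);M=np.eye(3)-np.outer(d,d);A.append(M);b.append(M@p)
    x=np.linalg.lstsq(np.vstack(A),np.hstack(b),rcond=None)[0]
    g=[np.linalg.norm(m@x-q) for m,q in zip(A,b)];return x,sum(g)
def proj(c,P):
    q=np.array(c['mtx'])@(np.array(c['rotation']).T@(np.asarray(P,float)-c['position']));return q[:2]/q[2]
E
python3 - <<'E'
from h import *
import pickle
t=pickle.load(open('top0.pkl','rb'));s=pickle.load(open('scene0.pkl','rb'))
# stud tops; pixel centre conversion for cubic resize: u=(x+.5)/k-.5
f=lambda x,y,k,x0,y0:((x+.5)/k-.5+x0,(y+.5)/k-.5+y0)
ts=[f(*p,5.7,310,150) for p in((131,138),(467,117),(505,458),(158,483))]
ss=[f(*p,5,165,165) for p in((537,296),(362,463),(120,358),(299,195))]
for a,b in zip(ts,ss):
    x,g=tri(ray(t,*a),ray(s,*b)); print('stud',x.round(1),round(g,1),'top@209',onz(t,*a,209).round(1),'scene@209',onz(s,*b,209).round(1))
P=np.array([onz(t,*a,209) for a in ts]);print(P.mean(0),[np.linalg.norm(P[i]-P[(i+1)%4]).round(1) for i in range(4)])
for im,n,roi in((t['img'],'t',(170,215,70,80)),(s['img'],'s',(260,165,50,45))):
    x,y,w,h=roi;m=(im[y:y+h,x:x+w].max(2)<50).astype(np.uint8)
    k,l,st,ce=cv2.connectedComponentsWithStats(m);i=1+st[1:,4].argmax();ys,xs=np.where(l==i)
    r=cv2.minAreaRect(np.float32(np.c_[xs+x,ys+y]));print(n,st[i],ce[i]+[x,y],r,cv2.boxPoints(r).round(1).tolist())
for i,(n,im,pts) in enumerate((('t',t['img'],ts),('s',s['img'],ss))):
    tiles=[]
    for (u,v) in pts:
        M=np.float32([[18,0,-18*u+200],[0,18,-18*v+150-0]]);tiles.append(cv2.warpAffine(im,M,(400,300),flags=cv2.INTER_CUBIC))
    cv2.imwrite(f'pics/n_{n}.png',np.vstack([np.hstack(tiles[:2]),np.hstack(tiles[2:])]))
E
```

```text
stud [646.1  90.9 210. ] 6.9 top@209 [643.6  88.6 209. ] scene@209 [648.   94.2 209. ]
stud [652.2 -31.5 210.6] 4.8 top@209 [650.7 -33.5 209. ] scene@209 [653.  -28.9 209. ]
stud [529.5 -41.  208. ] 6.2 top@209 [527.2 -42.9 209. ] scene@209 [533.1 -40.2 209. ]
stud [521.   83.7 211.6] 4.6 top@209 [519.4  81.8 209. ] scene@209 [520.6  87.5 209. ]
[585.2208895   23.49517135 209.        ] [np.float64(122.4), np.float64(123.8), np.float64(124.9), np.float64(124.4)]
t [ 19  19  22  46 834] [200.20863309 256.14628297] ((200.3436737060547, 256.2492370605469), (44.42523193359375, 19.445388793945312), 85.71085357666016) [[189.0, 234.8000030517578], [208.39999389648438, 233.39999389648438], [211.6999969482422, 277.70001220703125], [192.3000030517578, 279.1000061035156]]
s [  7   6  34  22 439] [283.46924829 181.98177677] ((283.0821838378906, 181.7808380126953), (34.1760139465332, 13.8108549118042), 20.556045532226562) [[264.70001220703125, 182.1999969482422], [269.5, 169.3000030517578], [301.5, 181.3000030517578], [296.70001220703125, 194.1999969482422]]
```

View pics/n_t.png

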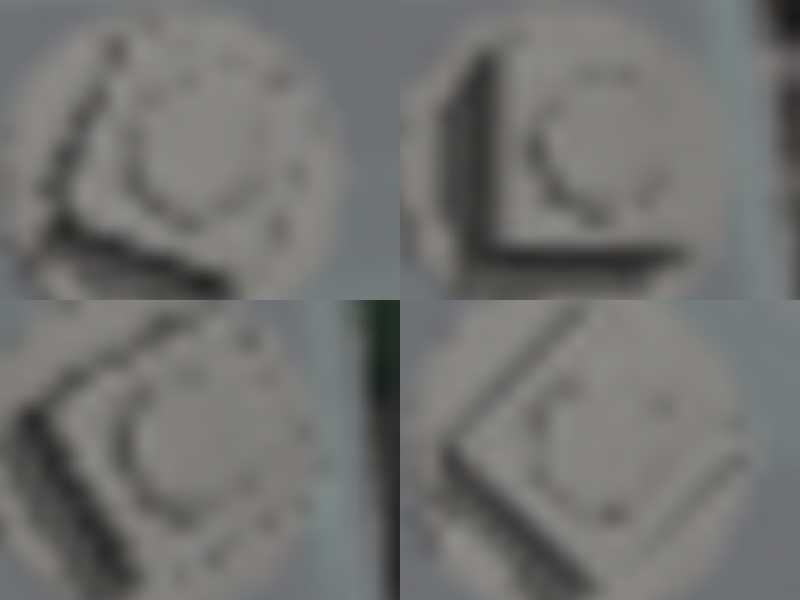

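View pics/n_s.png

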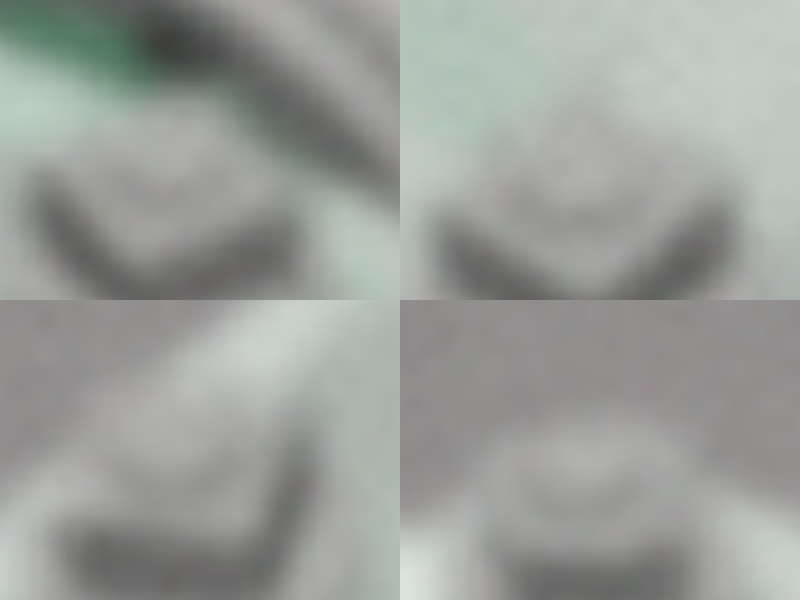

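```bash
python3 - <<'E'
from h import *
import pickle
t=pickle.load(open('top0.pkl','rb'));s=pickle.load(open('scene0.pkl','rb'))
f=lambda x,y,k,x0,y0:((x+.5)/k-.5+x0,(y+.5)/k-.5+y0)
ts=[f(*p,5.7,310,150) for p in((131,138),(467,117),(505,458),(158,483))]
E=[((62,215),(235,280),(118,50)),((490,250),(690,255),(490,55)),((35,415),(135,585),(175,320)),((447,455),(600,595),(590,310))]
for i,e in enumerate(E):
    u,v=ts[i];ox,oy=[(0,0),(400,0),(0,300),(400,300)][i]
    W=[onz(t,(x-ox-200)/18+u,(y-oy-150)/18+v,206) for x,y in e]
    print(i,'edge yaws',[round(np.degrees(np.arctan2(*(w-W[0])[[1,0]])),1) for w in W[1:]],'mod90',[round(np.degrees(np.arctan2(*(w-W[0])[[1,0]]))%90,1) for w in W[1:]])
C=[onz(t,*f(x,y,7,170,215),104) for x,y in((143,138),(268,135),(285,440),(162,450))]
C=np.array(C);print(C.round(1),C.mean(0).round(1))
for a,b in((0,3),(1,2),(0,1),(3,2)):
    d=C[a]-C[b];print(np.linalg.norm(d).round(1),np.degrees(np.arctan2(d[1],d[0])).round(1))
# scene bottom edge of grip + block
m=C.mean(0);m[2]=104
print('scene px of grip top centre pred',proj(s,m), [proj(s,c).round(1) for c in C])
im=s['img'];x,y=255,160
big=cv2.resize(im[y:y+60,x:x+70],None,fx=10,fy=10,interpolation=cv2.INTER_CUBIC)
big=np.clip(big.astype(float)*2,0,255).astype(np.uint8)
for c in C:
    p=(proj(s,c)-[x,y]+.5)*10-.5;cv2.circle(big,tuple(int(q) for q in p),4,(0,0,255),-1)
cv2.imwrite('pics/grip_s.png',big)
E
```

```text
0 edge yaws [np.float64(-111.2), np.float64(-19.7)] mod90 [np.float64(68.8), np.float64(70.3)]
1 edge yaws [np.float64(-91.7), np.float64(-1.9)] mod90 [np.float64(88.3), np.float64(88.1)]
2 edge yaws [np.float64(-151.0), np.float64(-57.0)] mod90 [np.float64(29.0), np.float64(33.0)]
3 edge yaws [np.float64(-133.2), np.float64(-45.6)] mod90 [np.float64(46.8), np.float64(44.4)]
[[527.3 395.4 104. ]
 [527.9 355.7 104. ]
 [431.4 349.9 104. ]
 [428.8 388.5 104. ]] [478.8 372.4 104. ]
98.8 4.0
96.7 3.5
39.7 90.9
38.8 93.9
scene px of grip top centre pred [281.96118455 177.78429558] [array([301. , 179.9]), array([293.1, 186.7]), array([263.5, 175.7]), array([270.9, 169.3])]
```

View pics/grip_s.png

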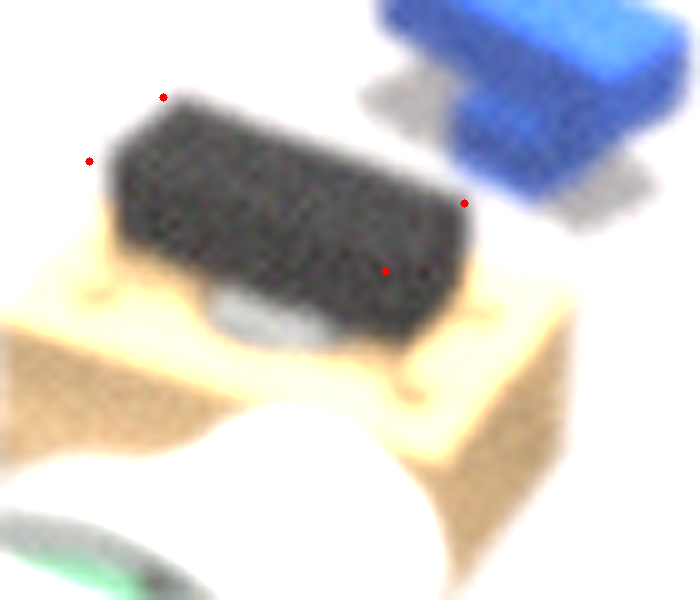

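```bash
cat > plan.py <<'E'
# usage: plan.py x y z yaw claw [n]  -> rows from stored commanded pose to target in n of 5 rows
import sys,json,numpy as np
def go(x,y,z,yaw,n=5):
    c=json.load(open('cmd.json'));r=np.radians(c[3]);C,S=np.cos(r),np.sin(r)
    R=np.array([[C,S,0],[S,-C,0],[0,0,-1]])
    l=np.round(R.T@(np.array([x,y,z])-c[:3])/10,2);tw=round(float(-np.radians(yaw-c[3])),3)
    rows=[]
    for i in range(1,6):
        k=min(i/n,1);print(np.round(l*k,2).tolist(),round(tw*k,3),end=' | ')
    p=np.array(c[:3])+R@l*10;print('dist/row',round(np.linalg.norm(l)*10/n,1),'deg/row',round(np.degrees(tw)/n,1))
    json.dump([*p,c[3]-np.degrees(tw)],open('cmd.json','w'))
if __name__=='__main__':
    from bench import bot
    a=[float(v) for v in sys.argv[1:]]
    go(*a[:4],n=int(a[4]) if len(a)>4 else 5)
E
cat > st.py <<'E'
from bench import bot
import numpy as np,json
s=bot.get_state();R=np.array(s['tcp_rot']);c=json.load(open('cmd.json'))
print('t',round(s['time'],2),'pos',np.round(s['ee_pos'],1),'yaw',np.degrees(np.arctan2(R[1,0],R[0,0])).round(2),'tilt',R[:2,2].round(4),'F',np.round(s['contact_force'],2),'M',np.round(s['wrist_torque'],3),'gap',round(94*s['finger_gap'],1),'q',np.round(s['joint_positions'],2),'cmd',np.round(c,1))
E
echo '[259.602,-595.924,205.478,-66.5]' > cmd.json
for a in "340 -420 310 -34" "450 -240 330 -2" "480 -40 330 30" "480 160 330 62" "480 340 250 93.8"; do python3 plan.py $a; done; cat cmd.json
```

```text
[-2.59, -2.88, -2.09] -0.113 | [-5.17, -5.76, -4.18] -0.227 | [-7.76, -8.63, -6.27] -0.34 | [-10.34, -11.51, -8.36] -0.454 | [-12.93, -14.39, -10.45] -0.567 | dist/row 44.0 deg/row -6.5
[-0.19, -4.21, -0.4] -0.112 | [-0.38, -8.43, -0.8] -0.224 | [-0.57, -12.64, -1.2] -0.335 | [-0.76, -16.86, -1.6] -0.447 | [-0.95, -21.07, -2.0] -0.559 | dist/row 42.4 deg/row -6.4
[0.46, -4.02, -0.0] -0.112 | [0.92, -8.04, -0.0] -0.223 | [1.39, -12.05, -0.0] -0.335 | [1.85, -16.07, -0.0] -0.446 | [2.31, -20.09, -0.0] -0.558 | dist/row 40.4 deg/row -6.4
[2.0, -3.47, -0.0] -0.112 | [4.0, -6.93, -0.0] -0.224 | [5.99, -10.4, -0.0] -0.335 | [7.99, -13.86, -0.0] -0.447 | [9.99, -17.33, -0.0] -0.559 | dist/row 40.0 deg/row -6.4
[3.18, -1.69, 1.6] -0.111 | [6.36, -3.38, 3.2] -0.222 | [9.54, -5.06, 4.8] -0.333 | [12.72, -6.75, 6.4] -0.444 | [15.9, -8.44, 8.0] -0.555 | dist/row 39.4 deg/row -6.4
[480.0355968477349, 340.02055316655577, 249.978, 93.81359107760434]
```

>>> send_rows(
  increments=[
    {"twist": [0, 0, -0.11], "linear": [-2.4, -2.7, -2.0], "claw": 0},
    {"twist": [0, 0, -0.22], "linear": [-4.8, -5.4, -4.0], "claw": 0},
    {"twist": [0, 0, -0.33], "linear": [-7.2, -8.1, -6.0], "claw": 0},
    {"twist": [0, 0, -0.44], "linear": [-9.6, -10.8, -8.0], "claw": 0},
    {"twist": [0, 0, -0.55], "linear": [-12.0, -13.5, -10.0], "claw": 0},
  ],
)

```text
time: 0.52
ee_pos: [335.6, -430.1, 306.0]
tcp_rot: [[0.823, -0.569, -0.001], [-0.569, -0.823, 0.001], [-0.001, -0.0, -1.0]]
contact_force: [0.7, -1.3, 0.1]
finger_gap: 1.003
```

```bash
python3 - <<'E'
import json,numpy as np
r=np.radians(-66.5);C,S=np.cos(r),np.sin(r);R=np.array([[C,S,0],[S,-C,0],[0,0,-1]])
p=np.array([259.602,-595.924,205.478])+R@[-120,-135,-100];json.dump([*p,-66.5+np.degrees(.55)],open('cmd.json','w'))
E
python3 st.py; for a in "450 -250 330 -2" "480 -50 330 30" "480 145 330 62" "480 335 250 93.8"; do python3 plan.py $a; done; cat cmd.json
```

```text
t 0.52 pos [ 335.6 -430.1  306. ] yaw -34.65 tilt [-0.0007  0.0006] F [ 0.72 -1.34  0.05] M [-0.022 -0.13   0.017] gap 94.2 q [ 0.94  0.38 -0.13  1.67  0.05  1.1   0.2 ] cmd [ 335.6 -432.   305.5  -35. ]
[-0.21, -4.3, -0.49] -0.115 | [-0.42, -8.59, -0.98] -0.23 | [-0.64, -12.89, -1.47] -0.346 | [-0.85, -17.18, -1.96] -0.461 | [-1.06, -21.48, -2.45] -0.576 | dist/row 43.3 deg/row -6.6
[0.46, -4.02, -0.0] -0.112 | [0.92, -8.04, -0.0] -0.223 | [1.38, -12.05, -0.0] -0.335 | [1.84, -16.07, -0.0] -0.446 | [2.3, -20.09, -0.0] -0.558 | dist/row 40.4 deg/row -6.4
[1.95, -3.38, -0.0] -0.112 | [3.9, -6.76, -0.0] -0.224 | [5.85, -10.13, -0.0] -0.335 | [7.8, -13.51, -0.0] -0.447 | [9.75, -16.89, -0.0] -0.559 | dist/row 39.0 deg/row -6.4
[3.36, -1.78, 1.6] -0.111 | [6.71, -3.57, 3.2] -0.222 | [10.07, -5.35, 4.8] -0.333 | [13.42, -7.14, 6.4] -0.444 | [16.78, -8.92, 8.0] -0.555 | dist/row 41.2 deg/row -6.4
[479.98626635662873, 335.05339618280186, 249.978, 93.81359107760434]
```

>>> send_rows(
  increments=[
    {"twist": [0, 0, -0.11], "linear": [-0.2, -4.0, -0.5], "claw": 0},
    {"twist": [0, 0, -0.22], "linear": [-0.4, -8.0, -1.0], "claw": 0},
    {"twist": [0, 0, -0.33], "linear": [-0.6, -12.0, -1.5], "claw": 0},
    {"twist": [0, 0, -0.44], "linear": [-0.8, -16.0, -2.0], "claw": 0},
    {"twist": [0, 0, -0.55], "linear": [-1.0, -20.0, -2.5], "claw": 0},
  ],
)

```text
time: 0.93
ee_pos: [442.2, -260.5, 330.7]
tcp_rot: [[0.998, -0.055, -0.0], [-0.055, -0.998, -0.0], [-0.0, 0.0, -1.0]]
contact_force: [1.3, -0.9, 0.2]
finger_gap: 1.002
```

>>> send_rows(
  increments=[
    {"twist": [0, 0, -0.11], "linear": [0.4, -4.0, 0], "claw": 0},
    {"twist": [0, 0, -0.22], "linear": [0.8, -8.0, 0], "claw": 0},
    {"twist": [0, 0, -0.33], "linear": [1.2, -12.0, 0], "claw": 0},
    {"twist": [0, 0, -0.44], "linear": [1.6, -16.0, 0], "claw": 0},
    {"twist": [0, 0, -0.55], "linear": [2.0, -20.0, 0], "claw": 0},
  ],
)

```text
time: 1.35
ee_pos: [473.4, -62.1, 330.4]
tcp_rot: [[0.88, 0.475, -0.0], [0.475, -0.88, -0.0], [-0.0, 0.0, -1.0]]
contact_force: [1.1, 0.4, -0.4]
finger_gap: 1.001
```

>>> send_rows(
  increments=[
    {"twist": [0, 0, -0.11], "linear": [2.0, -3.4, 0], "claw": 0},
    {"twist": [0, 0, -0.22], "linear": [4.0, -6.8, 0], "claw": 0},
    {"twist": [0, 0, -0.33], "linear": [6.0, -10.2, 0], "claw": 0},
    {"twist": [0, 0, -0.44], "linear": [8.0, -13.6, 0], "claw": 0},
    {"twist": [0, 0, -0.55], "linear": [10.0, -17.0, 0], "claw": 0},
  ],
)

```text
time: 1.77
ee_pos: [481.5, 134.7, 330.4]
tcp_rot: [[0.502, 0.865, -0.0], [0.865, -0.502, -0.0], [-0.001, 0.0, -1.0]]
contact_force: [1.1, -0.1, 0.3]
finger_gap: 1.006
```

```bash
cat > upd.py <<'E'
# usage: upd.py lx ly lz twz [lx ly lz twz ...]: fold sent final rows into cmd.json
import sys,json,numpy as np
c=json.load(open('cmd.json'));a=np.array(sys.argv[1:],float).reshape(-1,4)
for lx,ly,lz,t in a:
    r=np.radians(c[3]);C,S=np.cos(r),np.sin(r);R=np.array([[C,S,0],[S,-C,0],[0,0,-1]])
    c=[*(np.array(c[:3])+R@[10*lx,10*ly,10*lz]),c[3]-np.degrees(t)]
json.dump(c,open('cmd.json','w'))
E
python3 - <<'E'
import json,numpy as np
r=np.radians(-66.5);C,S=np.cos(r),np.sin(r);R=np.array([[C,S,0],[S,-C,0],[0,0,-1]])
p=np.array([259.602,-595.924,205.478])+R@[-120,-135,-100];json.dump([*p,-66.5+np.degrees(.55)],open('cmd.json','w'))
E
python3 upd.py -1 -20 -2.5 -.55 2 -20 0 -.55 10 -17 0 -.55
python3 st.py;cp cmd.json c0.json; for a in "480 335 250 93.8" "480 373 150 93.8"; do python3 plan.py $a; done; cp c0.json cmd.json
```

```text
t 1.77 pos [481.5 134.7 330.4] yaw 59.87 tilt [-0.0002 -0.0005] F [ 1.12 -0.05  0.25] M [-0.009 -0.197 -0.031] gap 94.5 q [ 0.18  0.34 -0.7   1.73  0.24  1.16  0.46] cmd [482.5 133.  330.5  59.6]
[3.46, -2.09, 1.61] -0.12 | [6.92, -4.18, 3.22] -0.239 | [10.37, -6.27, 4.83] -0.359 | [13.83, -8.36, 6.44] -0.478 | [17.29, -10.45, 8.05] -0.598 | dist/row 43.5 deg/row -6.9
[0.76, 0.05, 2.0] 0.0 | [1.52, 0.1, 4.0] 0.0 | [2.27, 0.15, 6.0] 0.0 | [3.03, 0.2, 8.0] 0.0 | [3.79, 0.25, 10.0] 0.0 | dist/row 21.4 deg/row 0.0
```

>>> send_rows(
  increments=[
    {"twist": [0, 0, -0.12], "linear": [3.2, -2.0, 1.4], "claw": 0},
    {"twist": [0, 0, -0.24], "linear": [6.4, -4.0, 2.8], "claw": 0},
    {"twist": [0, 0, -0.36], "linear": [9.6, -6.0, 4.2], "claw": 0},
    {"twist": [0, 0, -0.48], "linear": [12.8, -8.0, 5.6], "claw": 0},
    {"twist": [0, 0, -0.597], "linear": [16.0, -10.0, 7.0], "claw": 0},
  ],
)

```text
time: 2.18
ee_pos: [476.5, 323.1, 259.5]
tcp_rot: [[-0.072, 0.997, -0.0], [0.997, 0.072, -0.001], [-0.001, -0.0, -1.0]]
contact_force: [0.4, 0.2, 0.0]
finger_gap: 1.002
```

```bash
python3 upd.py 16 -10 7 -.597
python3 st.py; cp cmd.json c0.json;python3 plan.py 480 373 150 93.8;cp c0.json cmd.json
```

```text
t 2.18 pos [476.5 323.1 259.5] yaw 94.1 tilt [-0.0002 -0.0007] F [0.39 0.16 0.05] M [ 0.108 -0.151 -0.034] gap 94.2 q [-0.14  0.57 -0.81  1.65  0.45  1.12  0.57] cmd [477.4 321.6 260.5  93.8]
[1.02, 0.12, 2.21] -0.0 | [2.04, 0.24, 4.42] -0.0 | [3.07, 0.36, 6.63] -0.001 | [4.09, 0.48, 8.84] -0.001 | [5.11, 0.6, 11.05] -0.001 | dist/row 24.4 deg/row -0.0
```

>>> send_rows(
  increments=[
    {"twist": [0, 0, 0], "linear": [1.7, 0.2, 3.6], "claw": 0},
    {"twist": [0, 0, 0], "linear": [3.4, 0.4, 7.2], "claw": 0},
    {"twist": [0, 0, 0], "linear": [5.1, 0.6, 10.8], "claw": 0},
    {"twist": [0, 0, 0], "linear": [5.1, 0.6, 10.8], "claw": 0},
    {"twist": [0, 0, 0], "linear": [5.1, 0.6, 10.8], "claw": 0},
  ],
)

```text
time: 2.6
ee_pos: [477.9, 372.6, 150.6]
tcp_rot: [[-0.068, 0.998, -0.004], [0.998, 0.068, -0.003], [-0.003, -0.004, -1.0]]
contact_force: [0.9, -0.1, 0.4]
finger_gap: 1.003
```

```bash
python3 upd.py 5.1 .6 10.8 0
python3 st.py; python3 - <<'E'
from h import *
import pickle
o=[]
for n,(x,y) in(('top',(160,205)),('scene',(240,110))):
    c=snap(n,n+'1.png');pickle.dump(c,open(n+'1.pkl','wb'))
    o.append(cv2.resize(c['img'][y:y+100,x:x+80],None,fx=5,fy=5,interpolation=cv2.INTER_CUBIC))
cv2.imwrite('pics/pre.png',np.clip(np.hstack(o)*1.5,0,255))
E
```

```text
t 2.6 pos [477.9 372.6 150.6] yaw 93.9 tilt [-0.004  -0.0028] F [ 0.87 -0.08  0.44] M [ 0.096 -0.137  0.006] gap 94.3 q [-0.28  0.73 -0.72  1.68  0.56  0.96  0.43] cmd [480.  372.9 152.5  93.8][ WARN:0@2.341] global loadsave.cpp:1063 imwrite_ Unsupported depth image for selected encoder is fallbacked to CV_8U.
```

View pics/pre.png

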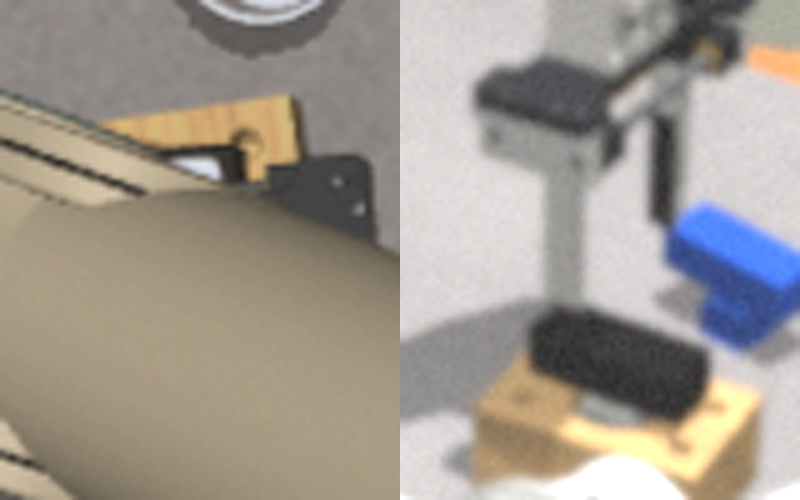

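```bash
python3 st.py; python3 - <<'E'
from h import *
import pickle
s=pickle.load(open('scene1.pkl','rb'))
for sg in(-1,1):
    for d in(47,59.5): 
        for e in (-8,8):
            print(sg,d,e,proj(s,[477.9+sg*d*-.068+e,372.6+sg*d,150.6]).round(1))
im=s['img'];x,y=250,130
big=cv2.resize(im[y:y+75,x:x+75],None,fx=8,fy=8,interpolation=cv2.INTER_CUBIC)
cv2.imwrite('pics/f1.png',np.clip(big*1.6,0,255).astype(np.uint8))
E
```

```text
t 2.7 pos [480.2 372.9 153.9] yaw 93.75 tilt [0.0015 0.0006] F [-0.6  -0.4   0.42] M [ 0.069 -0.183  0.014] gap 94.3 q [-0.28  0.72 -0.72  1.68  0.56  0.96  0.43] cmd [480.  372.9 152.5  93.8]
-1 47 -8 [270.4 170.7]
-1 47 8 [275.2 172.7]
-1 59.5 -8 [267.8 172.9]
-1 59.5 8 [272.7 174.9]
1 47 -8 [288.4 154.9]
1 47 8 [293.2 156.7]
1 59.5 -8 [290.7 152.9]
1 59.5 8 [295.4 154.7]
```

View pics/f1.png

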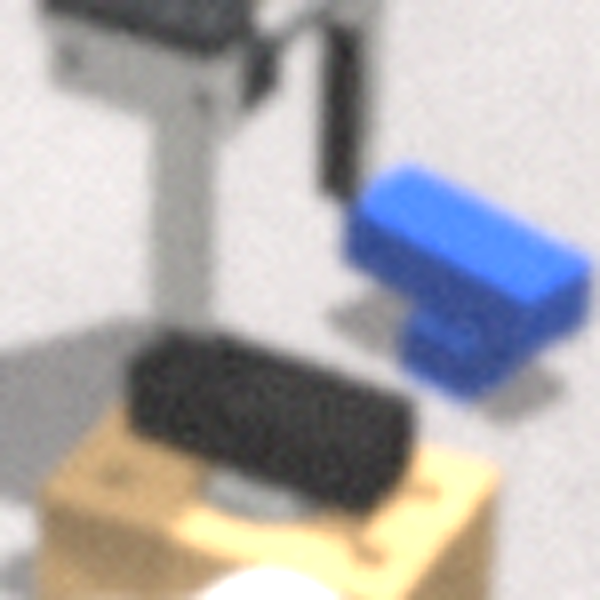

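>>> send_rows(
  increments=[
    {"twist": [0, 0, 0], "linear": [0, -0.1, 2.0], "claw": 0},
    {"twist": [0, 0, 0], "linear": [0, -0.1, 4.0], "claw": 0},
    {"twist": [0, 0, 0], "linear": [0, -0.1, 6.0], "claw": 0},
    {"twist": [0, 0, 0], "linear": [0, -0.1, 8.3], "claw": 0},
    {"twist": [0, 0, 0], "linear": [0, -0.1, 8.3], "claw": 0},
  ],
)

```text
time: 3.12
ee_pos: [478.7, 370.3, 68.5]
tcp_rot: [[-0.064, 0.998, -0.001], [0.998, 0.064, -0.003], [-0.003, -0.001, -1.0]]
contact_force: [-0.3, -1.1, -0.3]
finger_gap: 0.998
```

```bash
python3 upd.py 0 -.1 8.3 0
python3 st.py
```

```text
t 3.12 pos [478.7 370.3  68.5] yaw 93.67 tilt [-0.0008 -0.003 ] F [-0.28 -1.12 -0.28] M [ 0.031 -0.111  0.022] gap 93.8 q [-0.32  0.82 -0.65  1.75  0.66  0.81  0.34] cmd [479.  372.8  69.5  93.8]
```

>>> send_rows(
  increments=[
    {"twist": [0, 0, 0], "linear": [0, 0, 0], "claw": 255},
    {"twist": [0, 0, 0], "linear": [0, 0, 0], "claw": 255},
    {"twist": [0, 0, 0], "linear": [0, 0, 0], "claw": 255},
    {"twist": [0, 0, 0], "linear": [0, 0, 0], "claw": 255},
    {"twist": [0, 0, 0], "linear": [0, 0, 0], "claw": 255},
  ],
)

```text
time: 3.53
ee_pos: [479.0, 373.4, 70.8]
tcp_rot: [[-0.066, 0.998, 0.002], [0.998, 0.066, 0.001], [0.001, 0.002, -1.0]]
contact_force: [-0.3, -0.4, -0.4]
finger_gap: 0.681
```

```bash
python3 st.py
```

```text
t 3.53 pos [479.  373.4  70.8] yaw 93.78 tilt [0.0016 0.0012] F [-0.3  -0.36 -0.43] M [ 0.057 -0.16   0.031] gap 64.0 q [-0.32  0.82 -0.65  1.75  0.66  0.81  0.35] cmd [479.  372.8  69.5  93.8]
```

Fingers still closing.

>>> send_rows(
  increments=[
    {"twist": [0, 0, 0], "linear": [0, 0, 0], "claw": 255},
    {"twist": [0, 0, 0], "linear": [0, 0, 0], "claw": 255},
    {"twist": [0, 0, 0], "linear": [0, 0, 0], "claw": 255},
    {"twist": [0, 0, 0], "linear": [0, 0, 0], "claw": 255},
    {"twist": [0, 0, 0], "linear": [0, 0, 0], "claw": 255},
  ],
)

```text
time: 3.95
ee_pos: [478.4, 373.7, 69.7]
tcp_rot: [[-0.066, 0.998, 0.0], [0.998, 0.066, 0.001], [0.001, 0.0, -1.0]]
contact_force: [0.4, 1.3, 1.2]
finger_gap: 0.42
```

```bash
python3 st.py
```

```text
t 3.95 pos [478.4 373.7  69.7] yaw 93.81 tilt [0.0003 0.0012] F [0.39 1.25 1.22] M [ 0.371 -0.095  0.036] gap 39.5 q [-0.32  0.82 -0.65  1.75  0.66  0.8   0.34] cmd [479.  372.8  69.5  93.8]
```

>>> send_rows(
  increments=[
    {"twist": [0, 0, 0], "linear": [0, 0, -0.8], "claw": 255},
    {"twist": [0, 0, 0], "linear": [0, 0, -2.0], "claw": 255},
    {"twist": [0, 0, 0], "linear": [0, 0, -4.0], "claw": 255},
    {"twist": [0, 0, 0], "linear": [0, 0, -8.0], "claw": 255},
    {"twist": [0, 0, 0], "linear": [0, 0, -12.0], "claw": 255},
  ],
)

```text
time: 4.37
ee_pos: [477.3, 371.6, 190.3]
tcp_rot: [[-0.067, 0.998, -0.003], [0.998, 0.067, -0.003], [-0.002, -0.003, -1.0]]
contact_force: [2.4, 0.2, -2.2]
finger_gap: 0.426
```

```bash
cp cmd.json home.json; python3 upd.py 0 0 -12 0
python3 st.py
```

```text
t 4.37 pos [477.3 371.6 190.3] yaw 93.81 tilt [-0.0031 -0.0026] F [ 2.42  0.2  -2.25] M [ 0.144 -0.271  0.02 ] gap 40.1 q [-0.26  0.68 -0.75  1.65  0.52  1.03  0.46] cmd [479.  372.8 189.5  93.8]
```

```bash
python3 - <<'E'
import numpy as np
from scipy.spatial.transform import Rotation as Ro
P=np.array([[643.6,88.6],[650.7,-33.5],[527.2,-42.9],[519.4,81.8]])
S=np.array([[648,94.2],[653,-28.9],[533.1,-40.2],[520.6,87.5]])
m=np.array([[62,62],[62,-62],[-62,-62],[-62,62]])
for Q in(P,S,(P+S)/2):
    c=Q.mean(0);q=Q-c;a=np.arctan2((m[:,0]*q[:,1]-m[:,1]*q[:,0]).sum(),(m*q).sum());R=np.array([[np.cos(a),-np.sin(a)],[np.sin(a),np.cos(a)]])
    print(c,np.degrees(a).round(2),(m@R.T+c).round(1).tolist())
E
cp cmd.json c0.json; python3 plan.py 560 235 262 82;python3 plan.py 643 91 262 70; cp c0.json cmd.json
```

```text
[585.225  23.5  ] 3.6 [[643.2, 89.3], [651.0, -34.5], [527.2, -42.3], [519.5, 81.5]]
[588.675  28.15 ] 4.08 [[646.1, 94.4], [654.9, -29.3], [531.2, -38.1], [522.4, 85.6]]
[586.95   25.825] 3.84 [[644.7, 91.8], [653.0, -31.9], [529.2, -40.2], [520.9, 83.5]]
[-2.86, 1.44, -1.45] 0.041 | [-5.72, 2.87, -2.9] 0.082 | [-8.57, 4.31, -4.35] 0.123 | [-11.43, 5.74, -5.8] 0.164 | [-14.29, 7.18, -7.25] 0.205 | dist/row 35.1 deg/row 2.3
[-2.62, 2.04, -0.0] 0.042 | [-5.24, 4.09, -0.0] 0.084 | [-7.86, 6.13, -0.0] 0.126 | [-10.48, 8.18, -0.0] 0.168 | [-13.1, 10.22, -0.0] 0.21 | dist/row 33.2 deg/row 2.4
```

>>> send_rows(
  increments=[
    {"twist": [0, 0, 0.04], "linear": [-2.8, 1.4, -1.5], "claw": 255},
    {"twist": [0, 0, 0.08], "linear": [-5.6, 2.8, -3.0], "claw": 255},
    {"twist": [0, 0, 0.12], "linear": [-8.4, 4.2, -4.5], "claw": 255},
    {"twist": [0, 0, 0.16], "linear": [-11.2, 5.6, -6.0], "claw": 255},
    {"twist": [0, 0, 0.2], "linear": [-14.0, 7.0, -7.3], "claw": 255},
  ],
)

```text
time: 4.78
ee_pos: [557.7, 236.3, 264.4]
tcp_rot: [[0.135, 0.991, 0.0], [0.991, -0.135, -0.0], [-0.0, 0.0, -1.0]]
contact_force: [0.4, -0.2, -2.5]
finger_gap: 0.426
```

```bash
python3 upd.py -14 7 -7.3 .2; python3 st.py;cp cmd.json c0.json; python3 plan.py 644 90.5 258 70; cp c0.json cmd.json
```

```text
t 4.78 pos [557.7 236.3 264.4] yaw 82.24 tilt [ 0.0004 -0.0003] F [ 0.36 -0.19 -2.5 ] M [ 0.098 -0.196  0.012] gap 40.0 q [-0.    0.59 -0.75  1.56  0.43  1.16  0.6 ] cmd [558.  237.7 262.5  82.3]
[-2.69, 2.1, 0.09] 0.043 | [-5.38, 4.2, 0.18] 0.086 | [-8.06, 6.29, 0.27] 0.129 | [-10.75, 8.39, 0.36] 0.172 | [-13.44, 10.49, 0.45] 0.215 | dist/row 34.1 deg/row 2.5
```

>>> send_rows(
  increments=[
    {"twist": [0, 0, 0.05], "linear": [-3.2, 2.5, 0.1], "claw": 255},
    {"twist": [0, 0, 0.1], "linear": [-6.4, 5.0, 0.2], "claw": 255},
    {"twist": [0, 0, 0.15], "linear": [-9.6, 7.5, 0.3], "claw": 255},
    {"twist": [0, 0, 0.2], "linear": [-12.2, 9.6, 0.4], "claw": 255},
    {"twist": [0, 0, 0.215], "linear": [-13.4, 10.5, 0.4], "claw": 255},
  ],
)

```text
time: 5.2
ee_pos: [645.7, 83.9, 258.4]
tcp_rot: [[0.351, 0.937, 0.0], [0.937, -0.351, -0.004], [-0.004, 0.002, -1.0]]
contact_force: [0.3, -1.2, -2.9]
finger_gap: 0.422
```

```bash
python3 upd.py -13.4 10.5 .4 .215; python3 st.py; python3 - <<'E'
from h import *
import pickle
o=[]
for n,(x,y) in(('top',(300,130)),('scene',(225,155))):
    c=snap(n,n+'2.png');pickle.dump(c,open(n+'2.pkl','wb'))
    o.append(cv2.resize(c['img'][y:y+95,x:x+65],None,fx=6,fy=6,interpolation=cv2.INTER_CUBIC))
cv2.imwrite('pics/hov0.png',np.clip(np.hstack(o)*1.3,0,255).astype(np.uint8))
E
python3 st.py
```

```text
t 5.2 pos [645.7  83.9 258.4] yaw 69.48 tilt [ 0.0003 -0.0041] F [ 0.25 -1.18 -2.89] M [-0.016 -0.184 -0.024] gap 39.7 q [ 0.2   0.66 -0.67  1.43  0.42  1.2   0.69] cmd [644.1  90.9 258.5  70. ]
t 5.3 pos [644.7  86.5 258.3] yaw 69.65 tilt [-0.0006 -0.0022] F [ 0.31  0.19 -2.05] M [ 0.04  -0.089 -0.005] gap 39.7 q [ 0.2   0.66 -0.67  1.43  0.42  1.2   0.69] cmd [644.1  90.9 258.5  70. ]
```

View pics/hov0.png

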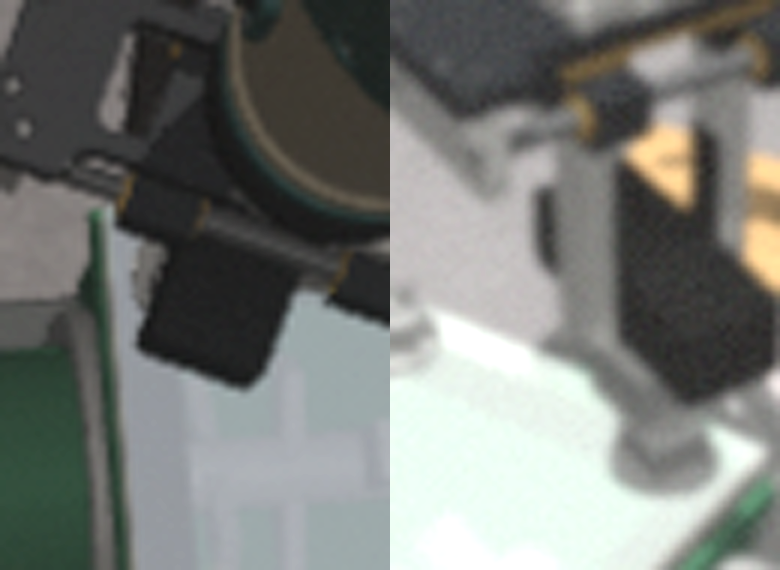

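>>> send_rows(
  increments=[
    {"twist": [0, 0, 0], "linear": [0, 0, 0], "claw": 255},
    {"twist": [0, 0, 0], "linear": [0, 0, 0], "claw": 255},
    {"twist": [0, 0, 0], "linear": [0, 0, 0], "claw": 255},
    {"twist": [0, 0, 0], "linear": [0, 0, 0], "claw": 255},
    {"twist": [0, 0, 0], "linear": [0, 0, 0], "claw": 255},
  ],
)

```text
time: 5.72
ee_pos: [643.2, 92.4, 258.8]
tcp_rot: [[0.34, 0.941, -0.0], [0.941, -0.34, 0.0], [0.0, -0.0, -1.0]]
contact_force: [0.5, -0.9, -2.5]
finger_gap: 0.427
```

```bash
python3 st.py; python3 - <<'E'
from h import *
import pickle
c=snap('scene','scene3.png');pickle.dump(c,open('scene3.pkl','wb'))
x,y=285,185
big=np.clip(cv2.resize(c['img'][y:y+60,x:x+80],None,fx=10,fy=10,interpolation=cv2.INTER_CUBIC)*1.2,0,255).astype(np.uint8)
cv2.imwrite('pics/hov0b.png',big)
p=np.array(bot.get_state()['ee_pos'])
for d in (-33,-27,-9,3,35): print(d,((proj(c,p+[0,0,d])-[x,y]+.5)*10).round(0))
E
```

```text
t 5.72 pos [643.2  92.4 258.8] yaw 70.14 tilt [-0.      0.0003] F [ 0.54 -0.94 -2.47] M [ 0.004 -0.16   0.011] gap 40.2 q [ 0.19  0.65 -0.68  1.44  0.42  1.2   0.69] cmd [644.1  90.9 258.5  70. ]
-33 [-149.  329.]
-27 [-149.  307.]
-9 [-149.  240.]
3 [-149.  194.]
35 [-149.   69.]
```

View pics/hov0b.png

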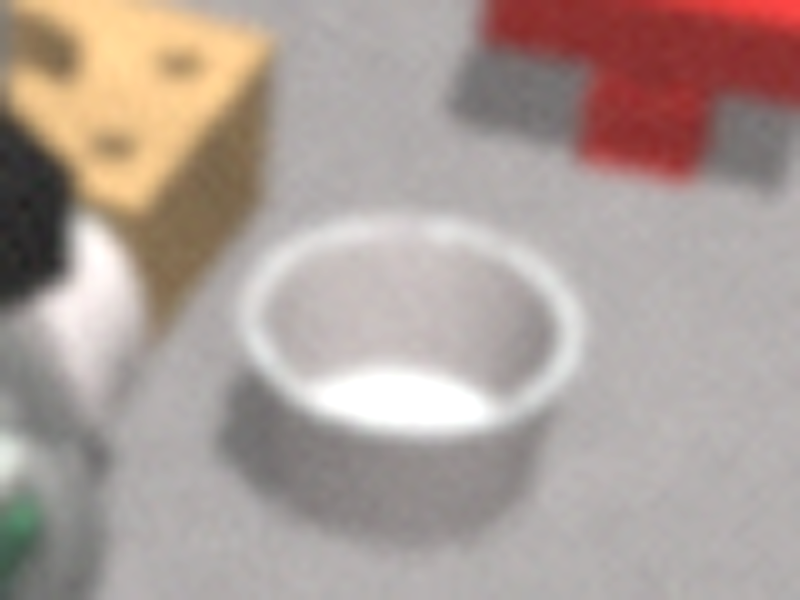

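```bash
cat > ov.py <<'E'
from h import *
import pickle,sys,json
# ov.py pkl out x y [tx ty tz]: big crop; mark predicted spanner axis (red) at mouth/flare/grip bottom from cmd pose
c=pickle.load(open(sys.argv[1],'rb'));x,y=int(sys.argv[3]),int(sys.argv[4])
p=np.array(json.load(open('cmd.json'))[:3])
big=np.clip(cv2.resize(c['img'][y:y+60,x:x+75],None,fx=10,fy=10,interpolation=cv2.INTER_CUBIC)*1.2,0,255).astype(np.uint8)
for d in (-33,-9,3): 
    q=(proj(c,p+[0,0,d])-[x,y]+.5)*10; print(d,q.round(0)); cv2.circle(big,tuple(int(v) for v in q),3,(0,0,255),-1)
a=np.linspace(0,2*np.pi,5)+np.radians(json.load(open('cmd.json'))[3])+np.pi/4
pts=np.array([(proj(c,p+[27*np.cos(t),27*np.sin(t),-33])-[x,y]+.5)*10 for t in a]).astype(int); cv2.polylines(big,[pts],1,(255,0,255),1)
cv2.imwrite('pics/'+sys.argv[2],big)
E
python3 ov.py scene3.pkl hov0c.png 235 185
```

```text
-33 [351. 334.]
-9 [351. 245.]
3 [351. 199.]
```

View pics/hov0c.png

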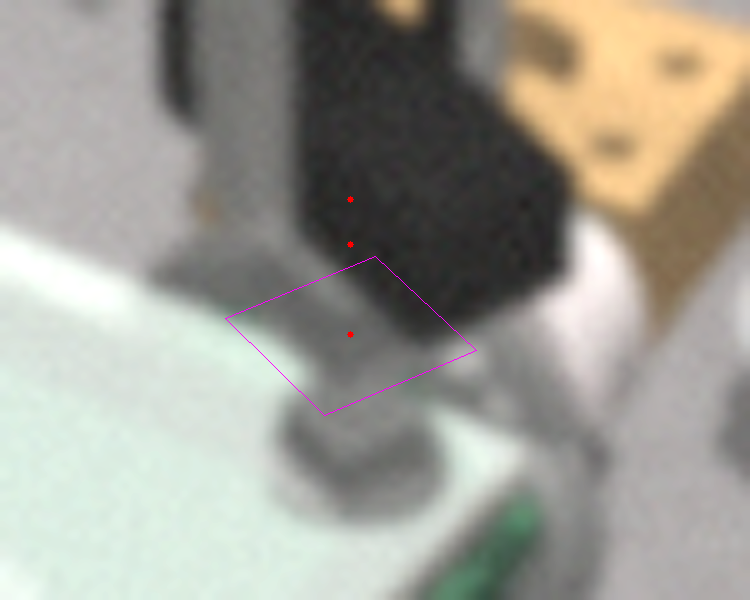

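```bash
python3 - <<'E'
from h import *
import pickle
c=pickle.load(open('scene3.pkl','rb'));x,y=245,200
g=cv2.resize(c['img'][y:y+45,x:x+60],None,fx=13,fy=13,interpolation=cv2.INTER_CUBIC).astype(float)
cv2.imwrite('pics/h0d.png',np.clip((g-40)*1.9,0,255).astype(np.uint8))
E
```

```text
(no output)
```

View pics/h0d.png

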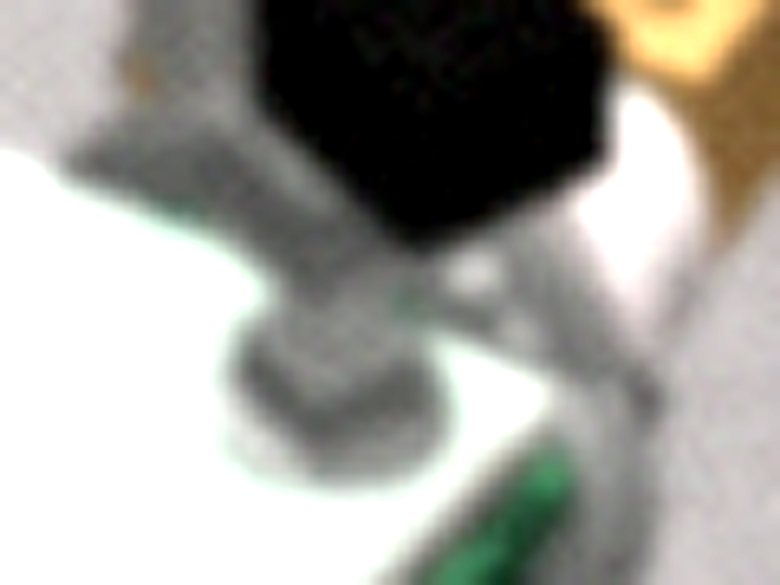

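>>> send_rows(
  increments=[
    {"twist": [0, 0, 0], "linear": [0, 0, 0.6], "claw": 255},
    {"twist": [0, 0, 0], "linear": [0, 0, 1.2], "claw": 255},
    {"twist": [0, 0, 0], "linear": [0, 0, 1.8], "claw": 255},
    {"twist": [0, 0, 0], "linear": [0, 0, 2.2], "claw": 255},
    {"twist": [0, 0, 0], "linear": [0, 0, 2.4], "claw": 255},
  ],
)

```text
time: 6.18
ee_pos: [643.1, 90.8, 233.2]
tcp_rot: [[0.342, 0.94, -0.002], [0.94, -0.342, -0.0], [-0.001, -0.002, -1.0]]
contact_force: [1.4, 0.1, -2.4]
finger_gap: 0.423
```

```bash
python3 upd.py 0 0 2.4 0; python3 st.py
```

```text
t 6.18 pos [643.1  90.8 233.2] yaw 70.02 tilt [-0.0018 -0.0004] F [ 1.39  0.1  -2.41] M [ 0.009 -0.15  -0.033] gap 39.8 q [ 0.19  0.68 -0.67  1.47  0.44  1.15  0.67] cmd [644.1  90.9 234.5  70. ]
```

>>> send_rows(
  increments=[
    {"twist": [0, 0, 0], "linear": [0, 0, 0.3], "claw": 255},
    {"twist": [0, 0, 0], "linear": [0, 0, 0.6], "claw": 255},
    {"twist": [0, 0, 0], "linear": [0, 0, 0.8], "claw": 255},
    {"twist": [0, 0, 0], "linear": [0, 0, 0.9], "claw": 255},
    {"twist": [0, 0, 0], "linear": [0, 0, 0.9], "claw": 255},
  ],
)

```text
time: 6.6
ee_pos: [643.7, 91.1, 225.8]
tcp_rot: [[0.342, 0.94, 0.0], [0.94, -0.342, -0.0], [0.0, 0.0, -1.0]]
contact_force: [-0.4, -0.6, -0.8]
finger_gap: 0.423
```

```bash
python3 upd.py 0 0 .9 0; python3 st.py
```

```text
t 6.6 pos [643.7  91.1 225.8] yaw 70.01 tilt [ 0.0003 -0.0001] F [-0.35 -0.57 -0.84] M [-0.035  0.099 -0.029] gap 39.8 q [ 0.19  0.68 -0.66  1.48  0.44  1.13  0.67] cmd [644.1  90.9 225.5  70. ]
```

>>> send_rows(
  increments=[
    {"twist": [0, 0, 0.06], "linear": [0, 0, 0], "claw": 255},
    {"twist": [0, 0, 0.12], "linear": [0, 0, 0], "claw": 255},
    {"twist": [0, 0, 0.18], "linear": [0, 0, 0], "claw": 255},
    {"twist": [0, 0, 0.24], "linear": [0, 0, 0], "claw": 255},
    {"twist": [0, 0, 0.3], "linear": [0, 0, 0], "claw": 255},
  ],
)

```text
time: 7.02
ee_pos: [643.6, 91.4, 225.8]
tcp_rot: [[0.606, 0.796, 0.0], [0.796, -0.606, 0.0], [0.0, 0.0, -1.0]]
contact_force: [-0.7, -0.3, -0.9]
finger_gap: 0.423
```

```bash
python3 upd.py 0 0 0 .3; python3 st.py
```

```text
t 7.02 pos [643.6  91.4 225.8] yaw 52.72 tilt [0.0004 0.0001] F [-0.72 -0.27 -0.94] M [0.048 0.    0.31 ] gap 39.8 q [ 0.15  0.67 -0.58  1.48  0.39  1.11  0.41] cmd [644.1  90.9 225.5  52.8]
```

>>> send_rows(
  increments=[
    {"twist": [0, 0, 0.07], "linear": [0, 0, 0], "claw": 255},
    {"twist": [0, 0, 0.14], "linear": [0, 0, 0], "claw": 255},
    {"twist": [0, 0, 0.21], "linear": [0, 0, 0], "claw": 255},
    {"twist": [0, 0, 0.28], "linear": [0, 0, 0], "claw": 255},
    {"twist": [0, 0, 0.32], "linear": [0, 0, 0], "claw": 255},
  ],
)

```text
time: 7.43
ee_pos: [644.1, 92.0, 225.8]
tcp_rot: [[0.825, 0.565, 0.001], [0.565, -0.825, 0.001], [0.002, 0.0, -1.0]]
contact_force: [0.3, 0.7, -1.9]
finger_gap: 0.425
```

```bash
python3 upd.py 0 0 0 .32; python3 st.py; cp cmd.json c0.json; python3 plan.py 644.1 90.9 264 39.5 4; python3 plan.py 585 24 264 37; python3 plan.py 528.3 -41.5 262 36;cp c0.json cmd.json
```

```text
t 7.43 pos [644.1  92.  225.8] yaw 34.39 tilt [0.0015 0.0009] F [ 0.31  0.74 -1.86] M [ 0.23  -0.161  0.337] gap 39.9 q [ 0.1   0.65 -0.5   1.48  0.33  1.09  0.13] cmd [644.1  90.9 225.5  34.5]
[0.0, -0.0, -0.96] -0.022 | [0.0, -0.0, -1.92] -0.044 | [0.0, -0.0, -2.89] -0.066 | [0.0, -0.0, -3.85] -0.088 | [0.0, -0.0, -3.85] -0.088 | dist/row 9.6 deg/row -1.3
[-1.76, 0.28, -0.0] 0.009 | [-3.52, 0.56, -0.0] 0.018 | [-5.29, 0.84, -0.0] 0.026 | [-7.05, 1.12, -0.0] 0.035 | [-8.81, 1.4, -0.0] 0.044 | dist/row 17.8 deg/row 0.5
[-1.69, 0.36, 0.04] 0.003 | [-3.39, 0.73, 0.08] 0.007 | [-5.08, 1.09, 0.12] 0.01 | [-6.78, 1.46, 0.16] 0.014 | [-8.47, 1.82, 0.2] 0.017 | dist/row 17.3 deg/row 0.2
```

>>> send_rows(
  increments=[
    {"twist": [0, 0, -0.07], "linear": [0, 0, 0], "claw": 255},
    {"twist": [0, 0, -0.07], "linear": [0, 0, -0.3], "claw": 255},
    {"twist": [0, 0, -0.07], "linear": [0, 0, -1.2], "claw": 255},
    {"twist": [0, 0, -0.07], "linear": [0, 0, -2.4], "claw": 255},
    {"twist": [0, 0, -0.07], "linear": [0, 0, -3.0], "claw": 255},
  ],
)

```text
time: 7.85
ee_pos: [644.4, 91.3, 257.8]
tcp_rot: [[0.783, 0.622, 0.002], [0.622, -0.783, 0.0], [0.002, 0.001, -1.0]]
contact_force: [-0.3, 0.6, -2.4]
finger_gap: 0.425
```

```bash
python3 upd.py 0 0 -3 -.07; python3 st.py; cp cmd.json c0.json; python3 plan.py 528.4 -41.1 256 31 4;cp c0.json cmd.json
```

```text
t 7.85 pos [644.4  91.3 257.8] yaw 38.44 tilt [0.0023 0.0004] F [-0.26  0.63 -2.37] M [ 0.008 -0.135 -0.018] gap 40.0 q [ 0.12  0.63 -0.53  1.44  0.33  1.16  0.21] cmd [644.1  90.9 255.5  38.5]
[-4.32, 0.78, -0.01] 0.033 | [-8.64, 1.56, -0.02] 0.065 | [-12.95, 2.35, -0.04] 0.098 | [-17.27, 3.13, -0.05] 0.13 | [-17.27, 3.13, -0.05] 0.13 | dist/row 43.9 deg/row 1.9
```

>>> send_rows(
  increments=[
    {"twist": [0, 0, 0.03], "linear": [-3.8, 0.7, 0], "claw": 255},
    {"twist": [0, 0, 0.06], "linear": [-7.6, 1.4, 0], "claw": 255},
    {"twist": [0, 0, 0.09], "linear": [-11.4, 2.1, 0], "claw": 255},
    {"twist": [0, 0, 0.12], "linear": [-15.2, 2.8, 0], "claw": 255},
    {"twist": [0, 0, 0.13], "linear": [-17.27, 3.13, 0], "claw": 255},
  ],
)

```text
time: 8.27
ee_pos: [525.0, -45.3, 256.3]
tcp_rot: [[0.86, 0.511, -0.002], [0.511, -0.86, -0.004], [-0.003, 0.002, -1.0]]
contact_force: [-0.4, -0.1, -3.0]
finger_gap: 0.426
```

>>> send_rows(
  increments=[
    {"twist": [0, 0, 0], "linear": [0, 0, 0], "claw": 255},
    {"twist": [0, 0, 0], "linear": [0, 0, 0], "claw": 255},
    {"twist": [0, 0, 0], "linear": [0, 0, 0.7], "claw": 255},
    {"twist": [0, 0, 0], "linear": [0, 0, 1.4], "claw": 255},
    {"twist": [0, 0, 0], "linear": [0, 0, 2.0], "claw": 255},
  ],
)

```text
time: 8.68
ee_pos: [528.5, -39.6, 234.7]
tcp_rot: [[0.856, 0.517, -0.0], [0.517, -0.856, 0.001], [0.0, -0.001, -1.0]]
contact_force: [-0.4, -0.8, -2.2]
finger_gap: 0.422
```

```bash
python3 upd.py -17.27 3.13 0 .13 0 0 2 0; python3 st.py
```

```text
t 8.68 pos [528.5 -39.6 234.7] yaw 31.16 tilt [-0.      0.0008] F [-0.36 -0.81 -2.16] M [ 0.058 -0.072 -0.049] gap 39.7 q [ 0.38  0.46 -0.52  1.8   0.27  0.95  0.29] cmd [528.4 -41.1 235.5  31. ]
```

Free so far; on down to the stop.

>>> send_rows(
  increments=[
    {"twist": [0, 0, 0], "linear": [0, 0, 0.3], "claw": 255},
    {"twist": [0, 0, 0], "linear": [0, 0, 0.6], "claw": 255},
    {"twist": [0, 0, 0], "linear": [0, 0, 0.9], "claw": 255},
    {"twist": [0, 0, 0], "linear": [0, 0, 1.0], "claw": 255},
    {"twist": [0, 0, 0], "linear": [0, 0, 1.0], "claw": 255},
  ],
)

```text
time: 9.1
ee_pos: [528.3, -40.4, 225.7]
tcp_rot: [[0.856, 0.516, 0.0], [0.516, -0.856, 0.0], [0.001, -0.0, -1.0]]
contact_force: [-0.8, 0.9, -0.9]
finger_gap: 0.426
```

```bash
python3 upd.py 0 0 1 0; python3 st.py
```

```text
t 9.1 pos [528.3 -40.4 225.7] yaw 31.08 tilt [0.0005 0.0004] F [-0.8   0.92 -0.93] M [ 0.226 -0.054  0.002] gap 40.1 q [ 0.38  0.47 -0.51  1.82  0.28  0.93  0.28] cmd [528.4 -41.1 225.5  31. ]
```

>>> send_rows(
  increments=[
    {"twist": [0, 0, 0.06], "linear": [0, 0, 0], "claw": 255},
    {"twist": [0, 0, 0.12], "linear": [0, 0, 0], "claw": 255},
    {"twist": [0, 0, 0.18], "linear": [0, 0, 0], "claw": 255},
    {"twist": [0, 0, 0.24], "linear": [0, 0, 0], "claw": 255},
    {"twist": [0, 0, 0.3], "linear": [0, 0, 0], "claw": 255},
  ],
)

```text
time: 9.52
ee_pos: [529.1, -39.3, 225.8]
tcp_rot: [[0.971, 0.239, 0.002], [0.239, -0.971, 0.002], [0.003, -0.001, -1.0]]
contact_force: [0.9, 2.2, -2.6]
finger_gap: 0.425
```

```bash
python3 upd.py 0 0 0 .3; python3 st.py
```

```text
t 9.52 pos [529.1 -39.3 225.8] yaw 13.81 tilt [0.0024 0.0018] F [ 0.87  2.19 -2.63] M [ 0.707 -0.515  0.319] gap 40.0 q [ 0.32  0.46 -0.43  1.82  0.24  0.91  0.02] cmd [528.4 -41.1 225.5  13.8]
```

>>> send_rows(
  increments=[
    {"twist": [0, 0, 0.07], "linear": [0, 0, 0], "claw": 255},
    {"twist": [0, 0, 0.14], "linear": [0, 0, 0], "claw": 255},
    {"twist": [0, 0, 0.21], "linear": [0, 0, 0], "claw": 255},
    {"twist": [0, 0, 0.28], "linear": [0, 0, 0], "claw": 255},
    {"twist": [0, 0, 0.31], "linear": [0, 0, 0], "claw": 255},
  ],
)

```text
time: 9.93
ee_pos: [529.8, -39.2, 225.8]
tcp_rot: [[0.998, -0.069, 0.004], [-0.069, -0.998, 0.002], [0.004, -0.002, -1.0]]
contact_force: [3.4, 1.9, -4.1]
finger_gap: 0.422
```

```bash
python3 upd.py 0 0 0 .31; python3 st.py
```

```text
t 9.93 pos [529.8 -39.2 225.8] yaw -3.95 tilt [0.0038 0.0019] F [ 3.41  1.91 -4.07] M [ 0.713 -0.814  0.329] gap 39.7 q [ 0.27  0.45 -0.35  1.82  0.19  0.9  -0.24] cmd [528.4 -41.1 225.5  -3.9]
```

>>> send_rows(
  increments=[
    {"twist": [0, 0, -0.07], "linear": [0, 0, 0], "claw": 255},
    {"twist": [0, 0, -0.07], "linear": [0.05, -0.05, -0.3], "claw": 255},
    {"twist": [0, 0, -0.07], "linear": [0.05, -0.05, -1.2], "claw": 255},
    {"twist": [0, 0, -0.07], "linear": [0.05, -0.05, -2.4], "claw": 255},
    {"twist": [0, 0, -0.07], "linear": [0.05, -0.05, -3.0], "claw": 255},
  ],
)

```text
time: 10.35
ee_pos: [528.7, -40.8, 257.1]
tcp_rot: [[1.0, 0.0, 0.001], [0.0, -1.0, -0.001], [0.001, 0.001, -1.0]]
contact_force: [0.1, 0.1, -1.7]
finger_gap: 0.421
```

```bash
python3 upd.py 0.05 -.05 -3 -.07; python3 st.py; cp cmd.json c0.json; python3 plan.py 652.7 -32.2 255.5 -1.8 4;cp c0.json cmd.json
```

```text
t 10.35 pos [528.7 -40.8 257.1] yaw 0.01 tilt [ 0.0008 -0.0006] F [ 0.07  0.05 -1.69] M [-0.01  -0.097 -0.049] gap 39.6 q [ 0.29  0.42 -0.38  1.78  0.18  0.98 -0.16] cmd [ 5.289e+02 -4.060e+01  2.555e+02  1.000e-01]
[3.1, -0.2, -0.0] 0.008 | [6.19, -0.41, -0.0] 0.017 | [9.28, -0.62, -0.0] 0.025 | [12.38, -0.82, -0.0] 0.033 | [12.38, -0.82, -0.0] 0.033 | dist/row 31.0 deg/row 0.5
```

>>> send_rows(
  increments=[
    {"twist": [0, 0, 0.01], "linear": [3.1, -0.2, 0], "claw": 255},
    {"twist": [0, 0, 0.02], "linear": [6.2, -0.4, 0], "claw": 255},
    {"twist": [0, 0, 0.03], "linear": [9.3, -0.6, 0], "claw": 255},
    {"twist": [0, 0, 0.033], "linear": [12.38, -0.82, 0], "claw": 255},
    {"twist": [0, 0, 0.033], "linear": [12.38, -0.82, 0], "claw": 255},
  ],
)

```text
time: 10.77
ee_pos: [657.1, -31.5, 254.9]
tcp_rot: [[0.999, -0.032, 0.004], [-0.032, -0.999, 0.001], [0.004, -0.001, -1.0]]
contact_force: [1.2, 0.1, -2.6]
finger_gap: 0.422
```

>>> send_rows(
  increments=[
    {"twist": [0, 0, 0], "linear": [0, 0, 0], "claw": 255},
    {"twist": [0, 0, 0], "linear": [0, 0, 0.5], "claw": 255},
    {"twist": [0, 0, 0], "linear": [0, 0, 1.0], "claw": 255},
    {"twist": [0, 0, 0], "linear": [0, 0, 1.5], "claw": 255},
    {"twist": [0, 0, 0], "linear": [0, 0, 2.0], "claw": 255},
  ],
)

```text
time: 11.18
ee_pos: [651.5, -32.3, 235.2]
tcp_rot: [[1.0, -0.031, -0.0], [-0.031, -1.0, -0.0], [-0.0, 0.0, -1.0]]
contact_force: [1.3, 0.8, 1.1]
finger_gap: 0.425
```

```bash
python3 upd.py 12.38 -.82 0 .033 0 0 2 0; python3 st.py
```

```text
t 11.18 pos [651.5 -32.3 235.2] yaw -1.79 tilt [-0.0005 -0.0004] F [1.26 0.76 1.12] M [-0.082 -0.586 -0.014] gap 39.9 q [ 0.2   0.62 -0.34  1.47  0.22  1.09 -0.21] cmd [652.7 -32.2 235.5  -1.8]
```

>>> send_rows(
  increments=[
    {"twist": [0, 0, 0], "linear": [0, 0, 0.2], "claw": 255},
    {"twist": [0, 0, 0], "linear": [0, 0, 0.4], "claw": 255},
    {"twist": [0, 0, 0], "linear": [0, 0, 0.5], "claw": 255},
    {"twist": [0, 0, 0], "linear": [0, 0, 0.5], "claw": 255},
    {"twist": [0, 0, 0], "linear": [0, 0, 0.5], "claw": 255},
  ],
)

```text
time: 11.6
ee_pos: [652.5, -32.0, 230.4]
tcp_rot: [[1.0, -0.031, 0.0], [-0.031, -1.0, -0.0], [0.0, 0.0, -1.0]]
contact_force: [1.9, 0.9, -2.8]
finger_gap: 0.423
```

```bash
python3 upd.py 0 0 .5 0; python3 st.py
```

```text
t 11.6 pos [652.5 -32.  230.4] yaw -1.78 tilt [ 0.0004 -0.    ] F [ 1.95  0.92 -2.77] M [-0.017 -0.535 -0.03 ] gap 39.8 q [ 0.2   0.63 -0.34  1.47  0.22  1.08 -0.21] cmd [652.7 -32.2 230.5  -1.8]
```

Inside now; it needs a little +x. Going to the stop.

>>> send_rows(
  increments=[
    {"twist": [0, 0, 0], "linear": [0.05, 0, 0.2], "claw": 255},
    {"twist": [0, 0, 0], "linear": [0.05, 0, 0.4], "claw": 255},
    {"twist": [0, 0, 0], "linear": [0.05, 0, 0.5], "claw": 255},
    {"twist": [0, 0, 0], "linear": [0.05, 0, 0.5], "claw": 255},
    {"twist": [0, 0, 0], "linear": [0.05, 0, 0.5], "claw": 255},
  ],
)

```text
time: 12.02
ee_pos: [652.7, -32.0, 225.7]
tcp_rot: [[1.0, -0.031, -0.0], [-0.031, -1.0, -0.0], [-0.0, 0.0, -1.0]]
contact_force: [-1.0, 0.0, 0.9]
finger_gap: 0.423
```

```bash
python3 upd.py .05 0 .5 0; python3 st.py
```

```text
t 12.02 pos [652.7 -32.  225.7] yaw -1.78 tilt [-0.0002 -0.0001] F [-0.97  0.01  0.88] M [-0.048  0.081  0.035] gap 39.8 q [ 0.2   0.63 -0.34  1.47  0.23  1.07 -0.22] cmd [653.2 -32.3 225.5  -1.8]
```

>>> send_rows(
  increments=[
    {"twist": [0, 0, 0.06], "linear": [0, 0, 0], "claw": 255},
    {"twist": [0, 0, 0.12], "linear": [0, 0, 0], "claw": 255},
    {"twist": [0, 0, 0.18], "linear": [0, 0, 0], "claw": 255},
    {"twist": [0, 0, 0.24], "linear": [0, 0, 0], "claw": 255},
    {"twist": [0, 0, 0.3], "linear": [0, 0, 0], "claw": 255},
  ],
)

```text
time: 12.43
ee_pos: [654.2, -31.3, 225.8]
tcp_rot: [[0.945, -0.326, 0.003], [-0.326, -0.945, 0.001], [0.003, -0.002, -1.0]]
contact_force: [2.7, -0.1, -1.8]
finger_gap: 0.424
```

```bash
python3 upd.py 0 0 0 .3; python3 st.py
```

```text
t 12.43 pos [654.2 -31.3 225.8] yaw -19.05 tilt [0.0031 0.0008] F [ 2.68 -0.13 -1.85] M [ 0.149 -0.763  0.272] gap 39.8 q [ 0.16  0.63 -0.26  1.48  0.17  1.06 -0.47] cmd [653.2 -32.3 225.5 -19. ]
```

>>> send_rows(
  increments=[
    {"twist": [0, 0, 0.07], "linear": [0, 0, 0], "claw": 255},
    {"twist": [0, 0, 0.14], "linear": [0, 0, 0], "claw": 255},
    {"twist": [0, 0, 0.21], "linear": [0, 0, 0], "claw": 255},
    {"twist": [0, 0, 0.28], "linear": [0, 0, 0], "claw": 255},
    {"twist": [0, 0, 0.31], "linear": [0, 0, 0], "claw": 255},
  ],
)

```text
time: 12.85
ee_pos: [654.9, -31.6, 225.8]
tcp_rot: [[0.8, -0.599, 0.004], [-0.599, -0.8, 0.0], [0.003, -0.003, -1.0]]
contact_force: [4.1, -0.2, -2.9]
finger_gap: 0.421
```

```bash
python3 upd.py 0 0 0 .31; python3 st.py
```

```text
t 12.85 pos [654.9 -31.6 225.8] yaw -36.83 tilt [0.0045 0.0002] F [ 4.1  -0.16 -2.86] M [ 0.018 -1.104  0.347] gap 39.5 q [ 0.11  0.62 -0.18  1.48  0.12  1.05 -0.74] cmd [653.2 -32.3 225.5 -36.8]
```

>>> send_rows(
  increments=[
    {"twist": [0, 0, -0.07], "linear": [0, 0, 0], "claw": 255},
    {"twist": [0, 0, -0.07], "linear": [0, 0, -0.3], "claw": 255},
    {"twist": [0, 0, -0.07], "linear": [0, 0, -1.2], "claw": 255},
    {"twist": [0, 0, -0.07], "linear": [0, 0, -2.4], "claw": 255},
    {"twist": [0, 0, -0.07], "linear": [0, 0, -3.0], "claw": 255},
  ],
)

```text
time: 13.27
ee_pos: [652.6, -32.0, 256.5]
tcp_rot: [[0.84, -0.542, -0.0], [-0.542, -0.84, 0.0], [-0.0, 0.0, -1.0]]
contact_force: [0.1, 0.5, -1.1]
finger_gap: 0.428
```

```bash
python3 upd.py 0 0 -3 -.07; python3 st.py; cp cmd.json c0.json; python3 plan.py 520.8 83.3 255.5 -44.4 5;cp c0.json cmd.json
```

```text
t 13.27 pos [652.6 -32.  256.5] yaw -32.81 tilt [-0.0003  0.0001] F [ 0.15  0.53 -1.11] M [-0.011 -0.049  0.025] gap 40.2 q [ 0.12  0.59 -0.2   1.44  0.12  1.12 -0.67] cmd [653.2 -32.3 255.5 -32.8]
[-3.48, -0.51, -0.0] 0.041 | [-6.96, -1.02, -0.0] 0.081 | [-10.43, -1.54, -0.0] 0.122 | [-13.91, -2.05, -0.0] 0.162 | [-17.39, -2.56, -0.0] 0.203 | dist/row 35.2 deg/row 2.3
```

```bash
cat > sp.py <<'E'
# sp.py nut z yaw n : plan so that the spanner axis (TCP + 2mm along tool y) is over the nut
import sys,numpy as np
from plan import go
N=[(645.2,90.3),(653.4,-33.2),(529.6,-41.2),(521.5,82.4)]
i,z,yaw,n=int(sys.argv[1]),float(sys.argv[2]),float(sys.argv[3]),int(sys.argv[4])
r=np.radians(yaw);go(N[i][0]-2*np.sin(r),N[i][1]+2*np.cos(r),z,yaw,n)
E
python3 sp.py 3 255.5 -44.4 5;cat cmd.json; cp c0.json cmd.json
```

```text
[-3.45, -0.54, -0.0] 0.041 | [-6.9, -1.08, -0.0] 0.081 | [-10.34, -1.63, -0.0] 0.122 | [-13.79, -2.17, -0.0] 0.162 | [-17.24, -2.71, -0.0] 0.203 | dist/row 34.9 deg/row 2.3
[522.8596019469846, 83.81230616467519, 255.478, -44.38382910795022]
```

>>> send_rows(
  increments=[
    {"twist": [0, 0, 0.05], "linear": [-4.0, -0.6, 0], "claw": 255},
    {"twist": [0, 0, 0.1], "linear": [-8.0, -1.2, 0], "claw": 255},
    {"twist": [0, 0, 0.15], "linear": [-12.0, -1.8, 0], "claw": 255},
    {"twist": [0, 0, 0.2], "linear": [-16.0, -2.5, 0], "claw": 255},
    {"twist": [0, 0, 0.2], "linear": [-17.24, -2.71, 0], "claw": 255},
  ],
)

```text
time: 13.68
ee_pos: [516.7, 88.9, 255.7]
tcp_rot: [[0.719, -0.695, -0.005], [-0.694, -0.719, 0.002], [-0.005, 0.002, -1.0]]
contact_force: [-1.1, -0.1, -2.4]
finger_gap: 0.424
```

>>> send_rows(
  increments=[
    {"twist": [0, 0, 0], "linear": [0, 0, 0], "claw": 255},
    {"twist": [0, 0, 0], "linear": [0, 0, 0], "claw": 255},
    {"twist": [0, 0, 0], "linear": [0, 0, 0.8], "claw": 255},
    {"twist": [0, 0, 0], "linear": [0, 0, 1.6], "claw": 255},
    {"twist": [0, 0, 0], "linear": [0, 0, 2.0], "claw": 255},
  ],
)

```text
time: 14.1
ee_pos: [522.9, 82.7, 233.9]
tcp_rot: [[0.715, -0.699, -0.001], [-0.699, -0.715, -0.0], [-0.001, 0.001, -1.0]]
contact_force: [1.2, 1.8, 0.0]
finger_gap: 0.426
```

```bash
python3 upd.py -17.24 -2.71 0 .2 0 0 2 0; python3 st.py
```

```text
t 14.1 pos [522.9  82.7 233.9] yaw -44.32 tilt [-0.0009 -0.0002] F [1.19 1.79 0.01] M [ 0.488 -0.483 -0.011] gap 40.1 q [-0.09  0.43 -0.17  1.81  0.09  0.91 -1.08] cmd [522.9  83.8 235.5 -44.2]
```

>>> send_rows(
  increments=[
    {"twist": [0, 0, 0], "linear": [0, 0, 0.3], "claw": 255},
    {"twist": [0, 0, 0], "linear": [0, 0, 0.6], "claw": 255},
    {"twist": [0, 0, 0], "linear": [0, 0, 0.9], "claw": 255},
    {"twist": [0, 0, 0], "linear": [0, 0, 1.0], "claw": 255},
    {"twist": [0, 0, 0], "linear": [0, 0, 1.0], "claw": 255},
  ],
)

```text
time: 14.52
ee_pos: [522.7, 83.8, 225.7]
tcp_rot: [[0.717, -0.697, 0.001], [-0.697, -0.717, -0.0], [0.0, -0.0, -1.0]]
contact_force: [1.2, 1.2, 0.3]
finger_gap: 0.422
```

```bash
python3 upd.py 0 0 1 0; python3 st.py
```

```text
t 14.52 pos [522.7  83.8 225.7] yaw -44.19 tilt [ 0.0006 -0.0001] F [1.24 1.15 0.25] M [-0.018 -0.215 -0.004] gap 39.7 q [-0.09  0.43 -0.17  1.83  0.09  0.89 -1.08] cmd [522.9  83.8 225.5 -44.2]
```

>>> send_rows(
  increments=[
    {"twist": [0, 0, 0.06], "linear": [0.01, 0, 0], "claw": 255},
    {"twist": [0, 0, 0.12], "linear": [0.02, 0, 0], "claw": 255},
    {"twist": [0, 0, 0.18], "linear": [0.04, 0, 0], "claw": 255},
    {"twist": [0, 0, 0.24], "linear": [0.05, 0.01, 0], "claw": 255},
    {"twist": [0, 0, 0.3], "linear": [0.06, 0.01, 0], "claw": 255},
  ],
)

```text
time: 14.93
ee_pos: [524.1, 83.6, 225.8]
tcp_rot: [[0.478, -0.878, 0.003], [-0.878, -0.478, 0.0], [0.001, -0.003, -1.0]]
contact_force: [3.2, 1.3, -1.9]
finger_gap: 0.425
```

```bash
python3 upd.py .06 .01 0 .3; python3 st.py
```

```text
t 14.93 pos [524.1  83.6 225.8] yaw -61.46 tilt [0.003  0.0001] F [ 3.18  1.34 -1.92] M [ 0.027 -0.734  0.289] gap 39.9 q [-0.15  0.43 -0.09  1.83  0.05  0.88 -1.34] cmd [523.2  83.3 225.5 -61.4]
```

>>> send_rows(
  increments=[
    {"twist": [0, 0, 0.07], "linear": [0.01, 0, 0], "claw": 255},
    {"twist": [0, 0, 0.14], "linear": [0.03, 0, 0], "claw": 255},
    {"twist": [0, 0, 0.21], "linear": [0.04, 0, 0], "claw": 255},
    {"twist": [0, 0, 0.28], "linear": [0.06, 0.01, 0], "claw": 255},
    {"twist": [0, 0, 0.31], "linear": [0.06, 0.01, 0], "claw": 255},
  ],
)

```text
time: 15.35
ee_pos: [524.5, 82.9, 225.8]
tcp_rot: [[0.187, -0.982, 0.003], [-0.982, -0.187, -0.0], [0.001, -0.003, -1.0]]
contact_force: [3.3, 0.6, -2.4]
finger_gap: 0.425
```

```bash
python3 upd.py .06 .01 0 .31; python3 st.py
```

```text
t 15.35 pos [524.5  82.9 225.8] yaw -79.24 tilt [ 0.0033 -0.0002] F [ 3.28  0.57 -2.43] M [-0.025 -0.814  0.345] gap 39.9 q [-0.2   0.43 -0.01  1.83  0.01  0.88 -1.6 ] cmd [523.4  82.7 225.5 -79.2]
```

>>> send_rows(
  increments=[
    {"twist": [0, 0, -0.07], "linear": [0, 0, 0], "claw": 255},
    {"twist": [0, 0, -0.07], "linear": [0, 0, -0.3], "claw": 255},
    {"twist": [0, 0, -0.07], "linear": [0, 0, -1.2], "claw": 255},
    {"twist": [0, 0, -0.07], "linear": [0, 0, -2.4], "claw": 255},
    {"twist": [0, 0, -0.07], "linear": [0, 0, -3.0], "claw": 255},
  ],
)

```text
time: 15.77
ee_pos: [522.6, 82.8, 256.9]
tcp_rot: [[0.255, -0.967, -0.0], [-0.967, -0.255, -0.0], [-0.0, 0.0, -1.0]]
contact_force: [-1.0, 0.3, -1.9]
finger_gap: 0.427
```

```bash
sed -i 's/(521.5,82.4)/(522.0,82.3)/' sp.py; python3 upd.py 0 0 -3 -.07; python3 st.py; cp cmd.json c0.json; python3 sp.py 0 255.5 -50.5 4;cp c0.json cmd.json
```

```text
t 15.77 pos [522.6  82.8 256.9] yaw -75.2 tilt [-0.0003 -0.    ] F [-1.02  0.29 -1.9 ] M [-0.006  0.019 -0.01 ] gap 40.2 q [-0.19  0.4  -0.03  1.79  0.01  0.96 -1.54] cmd [523.4  82.7 255.5 -75.2]
[0.58, -3.04, -0.0] -0.107 | [1.16, -6.08, -0.0] -0.215 | [1.73, -9.11, -0.0] -0.323 | [2.31, -12.15, -0.0] -0.43 | [2.31, -12.15, -0.0] -0.43 | dist/row 30.9 deg/row -6.2
```

>>> send_rows(
  increments=[
    {"twist": [0, 0, -0.11], "linear": [0.6, -3.0, 0], "claw": 255},
    {"twist": [0, 0, -0.22], "linear": [1.2, -6.0, 0], "claw": 255},
    {"twist": [0, 0, -0.32], "linear": [1.8, -9.0, 0], "claw": 255},
    {"twist": [0, 0, -0.43], "linear": [2.31, -12.15, 0], "claw": 255},
    {"twist": [0, 0, -0.43], "linear": [2.31, -12.15, 0], "claw": 255},
  ],
)

```text
time: 16.18
ee_pos: [651.0, 91.6, 254.5]
tcp_rot: [[0.638, -0.77, 0.003], [-0.77, -0.638, 0.001], [0.001, -0.003, -1.0]]
contact_force: [0.4, 0.5, -2.9]
finger_gap: 0.426
```

>>> send_rows(
  increments=[
    {"twist": [0, 0, 0], "linear": [0, 0, 0], "claw": 255},
    {"twist": [0, 0, 0], "linear": [0, 0, 0.5], "claw": 255},
    {"twist": [0, 0, 0], "linear": [0, 0, 1.0], "claw": 255},
    {"twist": [0, 0, 0], "linear": [0, 0, 1.5], "claw": 255},
    {"twist": [0, 0, 0], "linear": [0, 0, 2.0], "claw": 255},
  ],
)

```text
time: 16.6
ee_pos: [645.4, 91.8, 235.3]
tcp_rot: [[0.636, -0.771, -0.0], [-0.771, -0.636, -0.0], [-0.0, 0.001, -1.0]]
contact_force: [0.2, 0.6, -0.9]
finger_gap: 0.428
```

```bash
python3 upd.py 2.31 -12.15 0 -.43 0 0 2 0; python3 st.py
```

```text
t 16.6 pos [645.4  91.8 235.3] yaw -50.49 tilt [-0.0005 -0.0003] F [ 0.24  0.61 -0.86] M [ 0.187 -0.231  0.015] gap 40.3 q [-0.11  0.61 -0.13  1.47  0.08  1.07 -1.14] cmd [646.8  91.6 235.5 -50.5]
```

>>> send_rows(
  increments=[
    {"twist": [0, 0, 0], "linear": [0, 0, 0.3], "claw": 255},
    {"twist": [0, 0, 0], "linear": [0, 0, 0.6], "claw": 255},
    {"twist": [0, 0, 0], "linear": [0, 0, 0.9], "claw": 255},
    {"twist": [0, 0, 0], "linear": [0, 0, 1.0], "claw": 255},
    {"twist": [0, 0, 0], "linear": [0, 0, 1.0], "claw": 255},
  ],
)

```text
time: 17.02
ee_pos: [646.7, 91.9, 225.7]
tcp_rot: [[0.636, -0.771, 0.001], [-0.771, -0.636, 0.0], [0.0, -0.001, -1.0]]
contact_force: [1.8, 0.6, 0.3]
finger_gap: 0.42
```

```bash
python3 upd.py 0 0 1 0; python3 st.py
```

```text
t 17.02 pos [646.7  91.9 225.7] yaw -50.48 tilt [0.0009 0.0002] F [1.79 0.63 0.28] M [ 0.014 -0.316 -0.006] gap 39.4 q [-0.11  0.62 -0.13  1.48  0.09  1.05 -1.14] cmd [646.8  91.6 225.5 -50.5]
```

>>> send_rows(
  increments=[
    {"twist": [0, 0, 0.05], "linear": [0.01, 0, 0], "claw": 255},
    {"twist": [0, 0, 0.1], "linear": [0.02, 0, 0], "claw": 255},
    {"twist": [0, 0, 0.15], "linear": [0.03, 0, 0], "claw": 255},
    {"twist": [0, 0, 0.2], "linear": [0.04, 0, 0], "claw": 255},
    {"twist": [0, 0, 0.26], "linear": [0.05, 0.01, 0], "claw": 255},
  ],
)

```text
time: 17.43
ee_pos: [648.0, 91.3, 225.8]
tcp_rot: [[0.415, -0.91, 0.003], [-0.91, -0.415, -0.0], [0.001, -0.003, -1.0]]
contact_force: [3.7, 0.7, -1.2]
finger_gap: 0.425
```

```bash
python3 upd.py .05 .01 0 .26; python3 st.py
```

```text
t 17.43 pos [648.   91.3 225.8] yaw -65.47 tilt [ 0.003  -0.0001] F [ 3.73  0.66 -1.21] M [-0.027 -0.976  0.31 ] gap 39.9 q [-0.15  0.61 -0.06  1.48  0.04  1.04 -1.36] cmd [647.   91.1 225.5 -65.4]
```

>>> send_rows(
  increments=[
    {"twist": [0, 0, 0.02], "linear": [0, -0.05, 0], "claw": 255},
    {"twist": [0, 0, 0.04], "linear": [0.01, -0.05, 0], "claw": 255},
    {"twist": [0, 0, 0.06], "linear": [0.01, -0.05, 0], "claw": 255},
    {"twist": [0, 0, 0.08], "linear": [0.02, -0.05, 0], "claw": 255},
    {"twist": [0, 0, 0.11], "linear": [0.02, -0.05, 0], "claw": 255},
  ],
)

```text
time: 17.85
ee_pos: [648.1, 91.1, 225.8]
tcp_rot: [[0.313, -0.95, 0.002], [-0.95, -0.313, -0.0], [0.001, -0.002, -1.0]]
contact_force: [4.7, -1.1, -2.5]
finger_gap: 0.424
```

```bash
python3 upd.py .02 -.05 0 .11; python3 st.py
```

```text
t 17.85 pos [648.1  91.1 225.8] yaw -71.76 tilt [ 0.0021 -0.0001] F [ 4.71 -1.08 -2.46] M [-0.225 -1.227  0.297] gap 39.9 q [-0.17  0.61 -0.03  1.48  0.02  1.04 -1.45] cmd [647.6  91.1 225.5 -71.7]
```

>>> send_rows(
  increments=[
    {"twist": [0, 0, 0.02], "linear": [0, -0.05, 0], "claw": 255},
    {"twist": [0, 0, 0.04], "linear": [0.01, -0.05, 0], "claw": 255},
    {"twist": [0, 0, 0.06], "linear": [0.01, -0.05, 0], "claw": 255},
    {"twist": [0, 0, 0.08], "linear": [0.02, -0.05, 0], "claw": 255},
    {"twist": [0, 0, 0.11], "linear": [0.02, -0.05, 0], "claw": 255},
  ],
)

```text
time: 18.27
ee_pos: [648.2, 90.9, 225.8]
tcp_rot: [[0.206, -0.979, 0.001], [-0.979, -0.206, -0.0], [0.001, -0.001, -1.0]]
contact_force: [4.1, -1.1, -0.8]
finger_gap: 0.422
```

```bash
python3 upd.py .02 -.05 0 .11; python3 st.py
```

```text
t 18.27 pos [648.2  90.9 225.8] yaw -78.1 tilt [ 0.0011 -0.0004] F [ 4.14 -1.11 -0.82] M [-0.472 -1.206  0.318] gap 39.6 q [-0.18  0.62  0.    1.48 -0.    1.05 -1.54] cmd [648.1  91.1 225.5 -78. ]
```

>>> send_rows(
  increments=[
    {"twist": [0, 0, 0.02], "linear": [0, 0, 0], "claw": 255},
    {"twist": [0, 0, 0.04], "linear": [0.01, 0, 0], "claw": 255},
    {"twist": [0, 0, 0.06], "linear": [0.01, 0, 0], "claw": 255},
    {"twist": [0, 0, 0.08], "linear": [0.02, 0, 0], "claw": 255},
    {"twist": [0, 0, 0.11], "linear": [0.02, 0, 0], "claw": 255},
  ],
)

```text
time: 18.68
ee_pos: [648.2, 90.6, 225.7]
tcp_rot: [[0.098, -0.995, 0.001], [-0.995, -0.098, -0.001], [0.001, -0.001, -1.0]]
contact_force: [4.3, -2.1, -0.0]
finger_gap: 0.426
```

```bash
python3 upd.py .02 0 0 .11; python3 st.py
```

```text
t 18.68 pos [648.2  90.6 225.7] yaw -84.4 tilt [ 0.0011 -0.0005] F [ 4.31 -2.14 -0.03] M [-0.534 -1.273  0.369] gap 40.1 q [-0.2   0.62  0.03  1.48 -0.02  1.04 -1.64] cmd [648.1  90.9 225.5 -84.3]
```

>>> send_rows(
  increments=[
    {"twist": [0, 0, 0.02], "linear": [0, 0, 0], "claw": 255},
    {"twist": [0, 0, 0.04], "linear": [0.01, 0, 0], "claw": 255},
    {"twist": [0, 0, 0.06], "linear": [0.01, 0, 0], "claw": 255},
    {"twist": [0, 0, 0.08], "linear": [0.02, 0, 0], "claw": 255},
    {"twist": [0, 0, 0.1], "linear": [0.02, 0, 0], "claw": 255},
  ],
)

```text
time: 19.1
ee_pos: [648.2, 90.3, 225.7]
tcp_rot: [[-0.002, -1.0, 0.001], [-1.0, 0.002, -0.001], [0.001, -0.001, -1.0]]
contact_force: [4.2, -1.9, -0.6]
finger_gap: 0.425
```

```bash
python3 upd.py .02 0 0 .1; python3 st.py
```

```text
t 19.1 pos [648.2  90.3 225.7] yaw -90.13 tilt [ 0.0011 -0.0006] F [ 4.18 -1.91 -0.61] M [-0.562 -1.305  0.295] gap 39.9 q [-0.22  0.62  0.06  1.48 -0.04  1.04 -1.72] cmd [648.2  90.7 225.5 -90. ]
```

>>> send_rows(
  increments=[
    {"twist": [0, 0, 0.02], "linear": [0, 0, 0], "claw": 255},
    {"twist": [0, 0, 0.04], "linear": [0.01, 0, 0], "claw": 255},
    {"twist": [0, 0, 0.06], "linear": [0.01, 0, 0], "claw": 255},
    {"twist": [0, 0, 0.08], "linear": [0.02, 0, 0], "claw": 255},
    {"twist": [0, 0, 0.1], "linear": [0.02, 0, 0], "claw": 255},
  ],
)

```text
time: 19.52
ee_pos: [648.2, 90.1, 225.7]
tcp_rot: [[-0.102, -0.995, 0.001], [-0.995, 0.102, -0.001], [0.001, -0.001, -1.0]]
contact_force: [4.9, -1.9, -1.0]
finger_gap: 0.419
```

```bash
python3 upd.py .02 0 0 .1; python3 st.py
```

```text
t 19.52 pos [648.2  90.1 225.7] yaw -95.86 tilt [ 0.0012 -0.0006] F [ 4.91 -1.89 -1.04] M [-0.589 -1.23   0.295] gap 39.4 q [-0.23  0.62  0.09  1.48 -0.06  1.04 -1.81] cmd [648.2  90.5 225.5 -95.8]
```

>>> send_rows(
  increments=[
    {"twist": [0, 0, 0.02], "linear": [0, 0, 0], "claw": 255},
    {"twist": [0, 0, 0.04], "linear": [0.01, 0, 0], "claw": 255},
    {"twist": [0, 0, 0.06], "linear": [0.01, 0, 0], "claw": 255},
    {"twist": [0, 0, 0.08], "linear": [0.02, 0, 0], "claw": 255},
    {"twist": [0, 0, 0.1], "linear": [0.02, 0, 0], "claw": 255},
  ],
)

```text
time: 19.93
ee_pos: [648.3, 89.9, 225.7]
tcp_rot: [[-0.199, -0.98, 0.001], [-0.98, 0.199, -0.001], [0.001, -0.001, -1.0]]
contact_force: [5.3, -3.0, -1.2]
finger_gap: 0.42
```

```bash
python3 upd.py .02 0 0 .1; python3 st.py; python3 - <<'E'
from h import *
c=snap('scene','t2n0.png')
import pickle;pickle.dump(c,open('t2n0.pkl','wb'))
x,y=220,140
cv2.imwrite('pics/t2n0c.png',np.clip(cv2.resize(c['img'][y:y+95,x:x+110],None,fx=6,fy=6,interpolation=cv2.INTER_CUBIC)*1.3,0,255).astype(np.uint8))
E
```

```text
t 19.93 pos [648.3  89.9 225.7] yaw -101.5 tilt [ 0.0013 -0.001 ] F [ 5.26 -3.   -1.25] M [-0.686 -1.365  0.823] gap 39.5 q [-0.25  0.62  0.11  1.48 -0.07  1.04 -1.89] cmd [ 648.1   90.3  225.5 -101.5]
```

View pics/t2n0c.png

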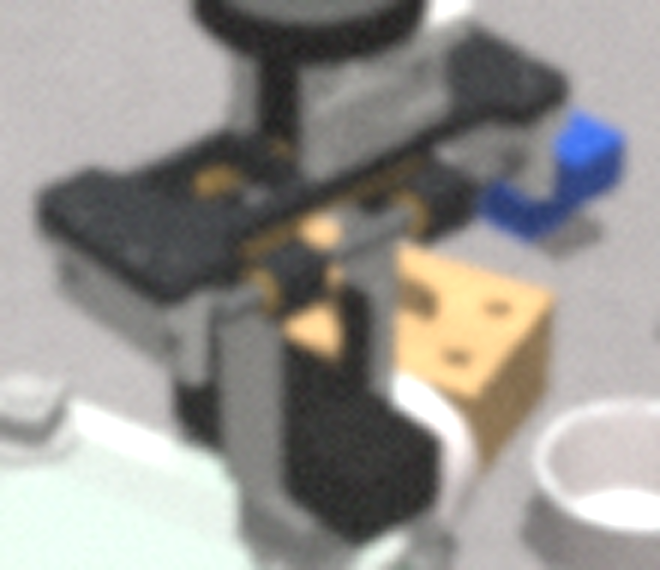

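>>> send_rows(
  increments=[
    {"twist": [0, 0, 0.01], "linear": [0, 0, 0], "claw": 255},
    {"twist": [0, 0, 0.02], "linear": [0, 0, 0], "claw": 255},
    {"twist": [0, 0, 0.03], "linear": [0, 0, 0], "claw": 255},
    {"twist": [0, 0, 0.035], "linear": [0, 0, 0], "claw": 255},
    {"twist": [0, 0, 0.04], "linear": [0, 0, 0], "claw": 255},
  ],
)

```text
time: 20.4
ee_pos: [648.2, 89.8, 225.7]
tcp_rot: [[-0.237, -0.971, 0.001], [-0.971, 0.237, -0.001], [0.001, -0.002, -1.0]]
contact_force: [5.1, -2.7, -0.6]
finger_gap: 0.424
```

```bash
python3 upd.py 0 0 0 .04; python3 st.py
```

```text
t 20.4 pos [648.2  89.8 225.7] yaw -103.72 tilt [ 0.0012 -0.0014] F [ 5.09 -2.68 -0.61] M [-0.721 -1.272  0.939] gap 39.8 q [-0.25  0.62  0.12  1.48 -0.08  1.04 -1.92] cmd [ 648.1   90.3  225.5 -103.8]
```

>>> send_rows(
  increments=[
    {"twist": [0, 0, -0.09], "linear": [0, 0, 0], "claw": 255},
    {"twist": [0, 0, -0.09], "linear": [0, 0, -0.3], "claw": 255},
    {"twist": [0, 0, -0.09], "linear": [0, 0, -1.2], "claw": 255},
    {"twist": [0, 0, -0.09], "linear": [0, 0, -2.4], "claw": 255},
    {"twist": [0, 0, -0.09], "linear": [0, 0, -3.2], "claw": 255},
  ],
)

```text
time: 20.82
ee_pos: [645.4, 91.5, 257.1]
tcp_rot: [[-0.151, -0.988, -0.005], [-0.988, 0.151, 0.001], [-0.0, 0.006, -1.0]]
contact_force: [0.3, -0.2, -2.4]
finger_gap: 0.427
```

```bash
python3 - <<'E'
s=open('sp.py').read();i=s.index('N=[');j=s.index('\n',i)
s=s[:i]+'N=[(645.6,90.0),(653.4,-33.6),(529.6,-41.7),(522.0,82.4)]'+s[j:]
s=s.replace('-2*np','-2.5*np').replace('+2*np','+2.5*np');open('sp.py','w').write(s)
E
python3 upd.py 0 0 -3.2 -.09; python3 st.py; cp cmd.json c0.json; python3 plan.py 590 27 257.5 -66;python3 sp.py 2 257.5 -33 5;python3 sp.py 2 257.5 1.1 5;cp c0.json cmd.json
```

```text
t 20.82 pos [645.4  91.5 257.1] yaw -98.71 tilt [-0.0054  0.0013] F [ 0.31 -0.19 -2.42] M [-0.011  0.002 -0.027] gap 40.1 q [-0.24  0.59  0.1   1.44 -0.06  1.12 -1.85] cmd [648.1  90.3 257.5 -98.6]
[1.43, 0.96, -0.0] -0.114 | [2.85, 1.92, -0.0] -0.228 | [4.28, 2.88, -0.0] -0.342 | [5.7, 3.84, -0.0] -0.456 | [7.13, 4.8, -0.0] -0.57 | dist/row 17.2 deg/row -6.5
[0.74, 1.62, -0.0] -0.115 | [1.47, 3.24, -0.0] -0.23 | [2.21, 4.86, -0.0] -0.346 | [2.94, 6.48, -0.0] -0.461 | [3.68, 8.1, -0.0] -0.576 | dist/row 17.8 deg/row -6.6
[-0.03, 0.01, -0.0] -0.119 | [-0.06, 0.02, -0.0] -0.238 | [-0.08, 0.03, -0.0] -0.357 | [-0.11, 0.04, -0.0] -0.476 | [-0.14, 0.05, -0.0] -0.595 | dist/row 0.3 deg/row -6.8
```

>>> send_rows(
  increments=[
    {"twist": [0, 0, -0.11], "linear": [1.4, 1.0, 0], "claw": 255},
    {"twist": [0, 0, -0.23], "linear": [2.8, 1.9, 0], "claw": 255},
    {"twist": [0, 0, -0.34], "linear": [4.3, 2.9, 0], "claw": 255},
    {"twist": [0, 0, -0.46], "linear": [5.7, 3.8, 0], "claw": 255},
    {"twist": [0, 0, -0.57], "linear": [7.1, 4.8, 0], "claw": 255},
  ],
)

```text
time: 21.23
ee_pos: [587.1, 27.7, 256.8]
tcp_rot: [[0.412, -0.911, -0.004], [-0.911, -0.412, 0.001], [-0.002, 0.004, -1.0]]
contact_force: [1.0, 0.1, -2.0]
finger_gap: 0.425
```

>>> send_rows(
  increments=[
    {"twist": [0, 0, -0.12], "linear": [0.7, 1.6, 0], "claw": 255},
    {"twist": [0, 0, -0.23], "linear": [1.5, 3.2, 0], "claw": 255},
    {"twist": [0, 0, -0.35], "linear": [2.2, 4.9, 0], "claw": 255},
    {"twist": [0, 0, -0.46], "linear": [2.9, 6.5, 0], "claw": 255},
    {"twist": [0, 0, -0.58], "linear": [3.7, 8.1, 0], "claw": 255},
  ],
)

```text
time: 21.65
ee_pos: [528.1, -38.8, 257.0]
tcp_rot: [[0.844, -0.537, -0.004], [-0.537, -0.844, 0.001], [-0.004, 0.001, -1.0]]
contact_force: [-0.6, 0.1, -2.6]
finger_gap: 0.423
```

```bash
python3 upd.py 7.1 4.8 0 -.57 3.7 8.1 0 -.58; python3 st.py; cp cmd.json c0.json; python3 sp.py 2 257.5 1.1 5;cp c0.json cmd.json
```

```text
t 21.65 pos [528.1 -38.8 257. ] yaw -32.46 tilt [-0.0041  0.0012] F [-0.57  0.05 -2.65] M [-0.066 -0.027  0.016] gap 39.7 q [ 0.16  0.4  -0.19  1.78  0.09  0.97 -0.64] cmd [531.1 -39.4 257.5 -32.8]
[-0.03, 0.01, -0.0] -0.118 | [-0.06, 0.02, -0.0] -0.236 | [-0.08, 0.04, -0.0] -0.355 | [-0.11, 0.05, -0.0] -0.473 | [-0.14, 0.06, -0.0] -0.591 | dist/row 0.3 deg/row -6.8
```

>>> send_rows(
  increments=[
    {"twist": [0, 0, -0.12], "linear": [0, 0, 0.2], "claw": 255},
    {"twist": [0, 0, -0.24], "linear": [0, 0, 0.4], "claw": 255},
    {"twist": [0, 0, -0.36], "linear": [-0.1, 0, 0.6], "claw": 255},
    {"twist": [0, 0, -0.48], "linear": [-0.14, 0.06, 0.6], "claw": 255},
    {"twist": [0, 0, -0.591], "linear": [-0.14, 0.06, 0.6], "claw": 255},
  ],
)

```text
time: 22.07
ee_pos: [527.0, -38.4, 250.9]
tcp_rot: [[1.0, 0.024, -0.005], [0.024, -1.0, 0.001], [-0.004, -0.001, -1.0]]
contact_force: [0.5, -0.2, -2.3]
finger_gap: 0.424
```

>>> send_rows(
  increments=[
    {"twist": [0, 0, 0], "linear": [0, 0, 0.3], "claw": 255},
    {"twist": [0, 0, 0], "linear": [0, 0, 0.7], "claw": 255},
    {"twist": [0, 0, 0], "linear": [0, 0, 1.1], "claw": 255},
    {"twist": [0, 0, 0], "linear": [0, 0, 1.5], "claw": 255},
    {"twist": [0, 0, 0], "linear": [0, 0, 1.8], "claw": 255},
  ],
)

```text
time: 22.48
ee_pos: [529.0, -38.9, 232.9]
tcp_rot: [[1.0, 0.019, -0.001], [0.019, -1.0, 0.0], [-0.001, -0.0, -1.0]]
contact_force: [0.3, 0.3, -2.8]
finger_gap: 0.421
```

```bash
python3 upd.py -.14 .06 .6 -.591 0 0 1.8 0; python3 st.py
```

```text
t 22.48 pos [529.  -38.9 232.9] yaw 1.07 tilt [-0.0006  0.    ] F [ 0.26  0.32 -2.8 ] M [-0.022 -0.204  0.05 ] gap 39.5 q [ 0.25  0.44 -0.33  1.81  0.18  0.92 -0.14] cmd [529.6 -39.2 233.5   1.1]
```

>>> send_rows(
  increments=[
    {"twist": [0, 0, 0], "linear": [0, 0, 0.3], "claw": 255},
    {"twist": [0, 0, 0], "linear": [0, 0, 0.6], "claw": 255},
    {"twist": [0, 0, 0], "linear": [0, 0, 0.8], "claw": 255},
    {"twist": [0, 0, 0], "linear": [0, 0, 0.8], "claw": 255},
    {"twist": [0, 0, 0], "linear": [0, 0, 0.8], "claw": 255},
  ],
)

```text
time: 22.9
ee_pos: [529.2, -38.9, 225.7]
tcp_rot: [[1.0, 0.02, 0.0], [0.02, -1.0, -0.0], [0.0, 0.0, -1.0]]
contact_force: [-0.7, -0.4, 0.9]
finger_gap: 0.425
```

```bash
python3 upd.py 0 0 .8 0; python3 st.py
```

```text
t 22.9 pos [529.2 -38.9 225.7] yaw 1.14 tilt [ 0.0001 -0.    ] F [-0.69 -0.35  0.93] M [ 0.031  0.142 -0.03 ] gap 40.0 q [ 0.25  0.45 -0.33  1.82  0.18  0.9  -0.14] cmd [529.6 -39.2 225.5   1.1]
```

>>> send_rows(
  increments=[
    {"twist": [0, 0, 0.05], "linear": [0.01, 0, 0], "claw": 255},
    {"twist": [0, 0, 0.1], "linear": [0.02, 0, 0], "claw": 255},
    {"twist": [0, 0, 0.15], "linear": [0.04, 0, 0], "claw": 255},
    {"twist": [0, 0, 0.2], "linear": [0.05, 0, 0], "claw": 255},
    {"twist": [0, 0, 0.26], "linear": [0.06, 0.01, 0], "claw": 255},
  ],
)

```text
time: 23.32
ee_pos: [530.5, -39.4, 225.7]
tcp_rot: [[0.971, -0.239, 0.001], [-0.239, -0.971, -0.001], [0.002, 0.0, -1.0]]
contact_force: [0.6, -0.6, 0.0]
finger_gap: 0.425
```

```bash
python3 upd.py .06 .01 0 .26; python3 st.py
```

```text
t 23.32 pos [530.5 -39.4 225.7] yaw -13.84 tilt [ 0.0015 -0.0006] F [ 0.63 -0.6   0.01] M [-0.206 -0.212  0.33 ] gap 39.9 q [ 0.2   0.44 -0.26  1.82  0.14  0.9  -0.37] cmd [530.2 -39.3 225.5 -13.8]
```

>>> send_rows(
  increments=[
    {"twist": [0, 0, 0.02], "linear": [0, 0, 0], "claw": 255},
    {"twist": [0, 0, 0.04], "linear": [0.01, 0, 0], "claw": 255},
    {"twist": [0, 0, 0.06], "linear": [0.02, 0, 0], "claw": 255},
    {"twist": [0, 0, 0.08], "linear": [0.02, 0, 0], "claw": 255},
    {"twist": [0, 0, 0.1], "linear": [0.03, 0, 0], "claw": 255},
  ],
)

```text
time: 23.73
ee_pos: [530.7, -39.4, 225.7]
tcp_rot: [[0.942, -0.335, 0.001], [-0.335, -0.942, -0.0], [0.001, -0.0, -1.0]]
contact_force: [1.9, -1.5, -0.9]
finger_gap: 0.421
```

```bash
python3 upd.py .03 0 0 .1; python3 st.py
```

```text
t 23.73 pos [530.7 -39.4 225.7] yaw -19.56 tilt [ 0.0012 -0.0002] F [ 1.94 -1.54 -0.86] M [-0.393 -0.417  0.334] gap 39.6 q [ 0.18  0.44 -0.23  1.82  0.13  0.9  -0.45] cmd [530.5 -39.3 225.5 -19.5]
```

>>> send_rows(
  increments=[
    {"twist": [0, 0, 0.02], "linear": [0, 0, 0], "claw": 255},
    {"twist": [0, 0, 0.04], "linear": [0.01, 0, 0], "claw": 255},
    {"twist": [0, 0, 0.06], "linear": [0.02, 0, 0], "claw": 255},
    {"twist": [0, 0, 0.08], "linear": [0.02, 0, 0], "claw": 255},
    {"twist": [0, 0, 0.1], "linear": [0.03, 0, 0], "claw": 255},
  ],
)

```text
time: 24.15
ee_pos: [530.8, -39.5, 225.7]
tcp_rot: [[0.904, -0.428, 0.001], [-0.428, -0.904, -0.0], [0.001, -0.0, -1.0]]
contact_force: [1.9, -2.1, 0.9]
finger_gap: 0.429
```

```bash
python3 upd.py .03 0 0 .1; python3 st.py
```

```text
t 24.15 pos [530.8 -39.5 225.7] yaw -25.33 tilt [ 0.0009 -0.0002] F [ 1.95 -2.07  0.85] M [-0.558 -0.68   0.324] gap 40.3 q [ 0.17  0.44 -0.21  1.82  0.11  0.89 -0.54] cmd [530.8 -39.4 225.5 -25.2]
```

>>> send_rows(
  increments=[
    {"twist": [0, 0, 0.02], "linear": [0, 0, 0], "claw": 255},
    {"twist": [0, 0, 0.04], "linear": [0.01, 0, 0], "claw": 255},
    {"twist": [0, 0, 0.06], "linear": [0.01, 0, 0], "claw": 255},
    {"twist": [0, 0, 0.08], "linear": [0.02, 0, 0], "claw": 255},
    {"twist": [0, 0, 0.1], "linear": [0.02, 0, 0], "claw": 255},
  ],
)

```text
time: 24.57
ee_pos: [531.0, -39.5, 225.7]
tcp_rot: [[0.857, -0.515, 0.001], [-0.515, -0.857, -0.0], [0.001, -0.0, -1.0]]
contact_force: [3.8, -1.9, 1.9]
finger_gap: 0.426
```

```bash
python3 upd.py .02 0 0 .1; python3 st.py
```

```text
t 24.57 pos [531.  -39.5 225.7] yaw -31.0 tilt [ 0.001  -0.0004] F [ 3.83 -1.93  1.9 ] M [-0.71  -0.895  0.656] gap 40.0 q [ 0.15  0.44 -0.18  1.82  0.1   0.89 -0.62] cmd [530.9 -39.5 225.5 -31. ]
```

>>> send_rows(
  increments=[
    {"twist": [0, 0, 0.02], "linear": [0, 0, 0], "claw": 255},
    {"twist": [0, 0, 0.04], "linear": [0.01, 0, 0], "claw": 255},
    {"twist": [0, 0, 0.06], "linear": [0.01, 0, 0], "claw": 255},
    {"twist": [0, 0, 0.07], "linear": [0.01, 0, 0], "claw": 255},
    {"twist": [0, 0, 0.08], "linear": [0.02, 0, 0], "claw": 255},
  ],
)

```text
time: 24.98
ee_pos: [531.2, -39.5, 225.7]
tcp_rot: [[0.814, -0.581, 0.001], [-0.581, -0.814, -0.0], [0.001, -0.0, -1.0]]
contact_force: [3.6, -2.4, 1.8]
finger_gap: 0.42
```

```bash
python3 upd.py .02 0 0 .08; python3 st.py
```

```text
t 24.98 pos [531.2 -39.5 225.7] yaw -35.55 tilt [ 0.0009 -0.0003] F [ 3.62 -2.41  1.85] M [-0.782 -1.04   0.891] gap 39.4 q [ 0.13  0.44 -0.16  1.82  0.09  0.89 -0.69] cmd [531.1 -39.6 225.5 -35.6]
```

>>> send_rows(
  increments=[
    {"twist": [0, 0, -0.09], "linear": [0, 0, 0], "claw": 255},
    {"twist": [0, 0, -0.09], "linear": [0, 0, -0.3], "claw": 255},
    {"twist": [0, 0, -0.09], "linear": [0, 0, -1.2], "claw": 255},
    {"twist": [0, 0, -0.09], "linear": [0, 0, -2.4], "claw": 255},
    {"twist": [0, 0, -0.09], "linear": [0, 0, -3.0], "claw": 255},
  ],
)

```text
time: 25.4
ee_pos: [528.5, -38.5, 255.1]
tcp_rot: [[0.861, -0.508, -0.005], [-0.508, -0.861, 0.002], [-0.005, 0.001, -1.0]]
contact_force: [0.8, 0.7, -2.3]
finger_gap: 0.424
```

```bash
python3 upd.py 0 0 -3 -.09; python3 st.py; cp cmd.json c0.json; python3 sp.py 1 255.5 -31.8 4;cp c0.json cmd.json
```

```text
t 25.4 pos [528.5 -38.5 255.1] yaw -30.56 tilt [-0.005  0.002] F [ 0.84  0.65 -2.34] M [ 0.014 -0.05   0.018] gap 39.8 q [ 0.15  0.41 -0.19  1.78  0.09  0.97 -0.6 ] cmd [531.1 -39.6 255.5 -30.4]
[2.56, -1.74, -0.0] 0.006 | [5.12, -3.48, -0.0] 0.012 | [7.69, -5.22, -0.0] 0.018 | [10.25, -6.96, -0.0] 0.024 | [10.25, -6.96, -0.0] 0.024 | dist/row 31.0 deg/row 0.3
```

>>> send_rows(
  increments=[
    {"twist": [0, 0, 0.01], "linear": [2.6, -1.7, 0], "claw": 255},
    {"twist": [0, 0, 0.01], "linear": [5.1, -3.5, 0], "claw": 255},
    {"twist": [0, 0, 0.02], "linear": [7.7, -5.2, 0], "claw": 255},
    {"twist": [0, 0, 0.024], "linear": [10.25, -6.96, 0], "claw": 255},
    {"twist": [0, 0, 0.024], "linear": [10.25, -6.96, 0], "claw": 255},
  ],
)

```text
time: 25.82
ee_pos: [657.5, -29.3, 253.0]
tcp_rot: [[0.85, -0.527, -0.001], [-0.527, -0.85, 0.003], [-0.002, -0.002, -1.0]]
contact_force: [1.2, -0.4, -2.0]
finger_gap: 0.424
```

>>> send_rows(
  increments=[
    {"twist": [0, 0, 0], "linear": [0, 0, 0], "claw": 255},
    {"twist": [0, 0, 0], "linear": [0, 0, 0.5], "claw": 255},
    {"twist": [0, 0, 0], "linear": [0, 0, 1.0], "claw": 255},
    {"twist": [0, 0, 0], "linear": [0, 0, 1.5], "claw": 255},
    {"twist": [0, 0, 0], "linear": [0, 0, 2.0], "claw": 255},
  ],
)

```text
time: 26.23
ee_pos: [653.3, -31.4, 235.0]
tcp_rot: [[0.85, -0.527, -0.001], [-0.527, -0.85, 0.0], [-0.001, 0.001, -1.0]]
contact_force: [-0.3, -0.4, -1.4]
finger_gap: 0.424
```

```bash
python3 upd.py 10.25 -6.96 0 .024 0 0 2 0; python3 st.py
```

```text
t 26.23 pos [653.3 -31.4 235. ] yaw -31.78 tilt [-0.0011  0.    ] F [-0.26 -0.44 -1.44] M [-0.083 -0.136  0.011] gap 39.8 q [ 0.1   0.61 -0.17  1.46  0.11  1.08 -0.64] cmd [654.7 -31.5 235.5 -31.8]
```

>>> send_rows(
  increments=[
    {"twist": [0, 0, 0], "linear": [0, 0, 0.3], "claw": 255},
    {"twist": [0, 0, 0], "linear": [0, 0, 0.6], "claw": 255},
    {"twist": [0, 0, 0], "linear": [0, 0, 0.9], "claw": 255},
    {"twist": [0, 0, 0], "linear": [0, 0, 1.0], "claw": 255},
    {"twist": [0, 0, 0], "linear": [0, 0, 1.0], "claw": 255},
  ],
)

```text
time: 26.65
ee_pos: [654.3, -31.3, 225.7]
tcp_rot: [[0.85, -0.526, -0.0], [-0.526, -0.85, -0.0], [0.0, 0.0, -1.0]]
contact_force: [-0.4, 0.1, 0.4]
finger_gap: 0.424
```

```bash
python3 upd.py 0 0 1 0; python3 st.py
```

```text
t 26.65 pos [654.3 -31.3 225.7] yaw -31.75 tilt [-0.     -0.0001] F [-0.4   0.07  0.4 ] M [-0.153  0.187  0.047] gap 39.9 q [ 0.1   0.62 -0.17  1.47  0.11  1.06 -0.64] cmd [654.7 -31.5 225.5 -31.8]
```

>>> send_rows(
  increments=[
    {"twist": [0, 0, 0.05], "linear": [0.01, 0, 0], "claw": 255},
    {"twist": [0, 0, 0.1], "linear": [0.02, 0, 0], "claw": 255},
    {"twist": [0, 0, 0.15], "linear": [0.04, 0, 0], "claw": 255},
    {"twist": [0, 0, 0.2], "linear": [0.05, 0, 0], "claw": 255},
    {"twist": [0, 0, 0.26], "linear": [0.06, 0.01, 0], "claw": 255},
  ],
)

```text
time: 27.07
ee_pos: [655.4, -32.0, 225.8]
tcp_rot: [[0.685, -0.728, 0.001], [-0.728, -0.685, -0.001], [0.001, -0.0, -1.0]]
contact_force: [0.7, -2.0, -1.0]
finger_gap: 0.424
```

```bash
python3 upd.py .06 .01 0 .26; python3 st.py
```

```text
t 27.07 pos [655.4 -32.  225.8] yaw -46.74 tilt [ 0.0013 -0.0008] F [ 0.66 -1.96 -1.01] M [-0.267 -0.241  0.236] gap 39.8 q [ 0.06  0.62 -0.1   1.47  0.07  1.05 -0.87] cmd [655.2 -31.9 225.5 -46.7]
```

>>> send_rows(
  increments=[
    {"twist": [0, 0, 0.02], "linear": [0, 0, 0], "claw": 255},
    {"twist": [0, 0, 0.04], "linear": [0.01, 0, 0], "claw": 255},
    {"twist": [0, 0, 0.06], "linear": [0.02, 0, 0], "claw": 255},
    {"twist": [0, 0, 0.08], "linear": [0.02, 0, 0], "claw": 255},
    {"twist": [0, 0, 0.1], "linear": [0.03, 0, 0], "claw": 255},
  ],
)

```text
time: 27.48
ee_pos: [655.5, -32.2, 225.8]
tcp_rot: [[0.609, -0.793, 0.001], [-0.793, -0.609, -0.0], [0.001, -0.001, -1.0]]
contact_force: [0.2, -2.0, -0.4]
finger_gap: 0.427
```

```bash
python3 upd.py .03 0 0 .1; python3 st.py
```

```text
t 27.48 pos [655.5 -32.2 225.8] yaw -52.45 tilt [ 0.0011 -0.0004] F [ 0.23 -2.01 -0.35] M [-0.525 -0.384  0.328] gap 40.2 q [ 0.05  0.62 -0.07  1.47  0.05  1.05 -0.95] cmd [655.4 -32.1 225.5 -52.4]
```

>>> send_rows(
  increments=[
    {"twist": [0, 0, 0.02], "linear": [0, 0, 0], "claw": 255},
    {"twist": [0, 0, 0.04], "linear": [0.01, 0, 0], "claw": 255},
    {"twist": [0, 0, 0.06], "linear": [0.02, 0, 0], "claw": 255},
    {"twist": [0, 0, 0.08], "linear": [0.02, 0, 0], "claw": 255},
    {"twist": [0, 0, 0.1], "linear": [0.03, 0, 0], "claw": 255},
  ],
)

```text
time: 27.9
ee_pos: [655.6, -32.4, 225.7]
tcp_rot: [[0.527, -0.85, 0.001], [-0.85, -0.527, -0.0], [0.001, -0.001, -1.0]]
contact_force: [2.1, -2.2, 0.1]
finger_gap: 0.422
```

```bash
python3 upd.py .03 0 0 .1; python3 st.py
```

```text
t 27.9 pos [655.6 -32.4 225.7] yaw -58.22 tilt [ 0.0009 -0.0004] F [ 2.08 -2.16  0.15] M [-0.695 -0.502  0.324] gap 39.7 q [ 0.03  0.62 -0.04  1.47  0.03  1.05 -1.03] cmd [655.6 -32.3 225.5 -58.1]
```

>>> send_rows(
  increments=[
    {"twist": [0, 0, 0.02], "linear": [0, 0, 0], "claw": 255},
    {"twist": [0, 0, 0.04], "linear": [0.01, 0, 0], "claw": 255},
    {"twist": [0, 0, 0.06], "linear": [0.02, 0, 0], "claw": 255},
    {"twist": [0, 0, 0.08], "linear": [0.02, 0, 0], "claw": 255},
    {"twist": [0, 0, 0.1], "linear": [0.03, 0, 0], "claw": 255},
  ],
)

```text
time: 28.32
ee_pos: [655.7, -32.5, 225.7]
tcp_rot: [[0.439, -0.898, 0.001], [-0.898, -0.439, -0.0], [0.001, -0.001, -1.0]]
contact_force: [1.7, -3.7, 2.7]
finger_gap: 0.42
```

```bash
python3 upd.py .03 0 0 .1; python3 st.py
```

```text
t 28.32 pos [655.7 -32.5 225.7] yaw -63.95 tilt [ 0.0008 -0.0002] F [ 1.74 -3.69  2.65] M [-0.738 -0.632  0.329] gap 39.5 q [ 0.02  0.62 -0.02  1.47  0.01  1.05 -1.12] cmd [655.7 -32.6 225.5 -63.9]
```

>>> send_rows(
  increments=[
    {"twist": [0, 0, 0.02], "linear": [0, 0, 0], "claw": 255},
    {"twist": [0, 0, 0.04], "linear": [0.01, 0, 0], "claw": 255},
    {"twist": [0, 0, 0.06], "linear": [0.02, 0, 0], "claw": 255},
    {"twist": [0, 0, 0.08], "linear": [0.02, 0, 0], "claw": 255},
    {"twist": [0, 0, 0.1], "linear": [0.03, 0, 0], "claw": 255},
  ],
)

```text
time: 28.73
ee_pos: [655.8, -32.7, 225.7]
tcp_rot: [[0.347, -0.938, 0.001], [-0.938, -0.347, -0.0], [0.0, -0.001, -1.0]]
contact_force: [2.9, -3.2, 3.9]
finger_gap: 0.43
```

```bash
python3 upd.py .03 0 0 .1; python3 st.py
```

```text
t 28.73 pos [655.8 -32.7 225.7] yaw -69.68 tilt [ 0.0007 -0.0001] F [ 2.89 -3.18  3.91] M [-0.825 -0.715  0.308] gap 40.5 q [ 0.    0.62  0.01  1.47 -0.01  1.05 -1.2 ] cmd [655.9 -32.9 225.5 -69.6]
```

>>> send_rows(
  increments=[
    {"twist": [0, 0, 0.02], "linear": [0, 0, -0.02], "claw": 255},
    {"twist": [0, 0, 0.04], "linear": [0.01, 0, -0.02], "claw": 255},
    {"twist": [0, 0, 0.06], "linear": [0.01, 0, -0.02], "claw": 255},
    {"twist": [0, 0, 0.08], "linear": [0.02, 0, -0.02], "claw": 255},
    {"twist": [0, 0, 0.1], "linear": [0.02, 0, -0.02], "claw": 255},
  ],
)

```text
time: 29.15
ee_pos: [655.8, -32.9, 225.7]
tcp_rot: [[0.252, -0.968, 0.0], [-0.968, -0.252, -0.0], [0.0, -0.0, -1.0]]
contact_force: [3.3, -3.9, 2.5]
finger_gap: 0.424
```

```bash
python3 upd.py .02 0 -.02 .1; python3 st.py
```

```text
t 29.15 pos [655.8 -32.9 225.7] yaw -75.41 tilt [ 0.0005 -0.0001] F [ 3.29 -3.86  2.47] M [-0.937 -0.988  0.359] gap 39.9 q [-0.01  0.62  0.04  1.47 -0.03  1.05 -1.29] cmd [655.9 -33.  225.7 -75.3]
```

>>> send_rows(
  increments=[
    {"twist": [0, 0, 0.02], "linear": [0, 0, 0], "claw": 255},
    {"twist": [0, 0, 0.04], "linear": [0.01, 0, 0], "claw": 255},
    {"twist": [0, 0, 0.06], "linear": [0.01, 0, 0], "claw": 255},
    {"twist": [0, 0, 0.08], "linear": [0.01, 0, 0], "claw": 255},
    {"twist": [0, 0, 0.1], "linear": [0.02, 0, 0], "claw": 255},
  ],
)

```text
time: 29.57
ee_pos: [655.9, -33.1, 225.7]
tcp_rot: [[0.154, -0.988, 0.001], [-0.988, -0.154, -0.0], [0.0, -0.0, -1.0]]
contact_force: [3.7, -3.2, 2.0]
finger_gap: 0.424
```

```bash
python3 upd.py .02 0 0 .1; python3 st.py
```

```text
t 29.57 pos [655.9 -33.1 225.7] yaw -81.14 tilt [ 0.0005 -0.0002] F [ 3.74 -3.18  2.02] M [-0.929 -0.988  0.356] gap 39.9 q [-0.03  0.62  0.06  1.47 -0.04  1.05 -1.37] cmd [656.  -33.2 225.7 -81.1]
```

>>> send_rows(
  increments=[
    {"twist": [0, 0, 0.02], "linear": [0, 0, 0], "claw": 255},
    {"twist": [0, 0, 0.04], "linear": [0.01, 0, 0], "claw": 255},
    {"twist": [0, 0, 0.06], "linear": [0.01, 0, 0], "claw": 255},
    {"twist": [0, 0, 0.08], "linear": [0.01, 0, 0], "claw": 255},
    {"twist": [0, 0, 0.1], "linear": [0.02, 0, 0], "claw": 255},
  ],
)

```text
time: 29.98
ee_pos: [655.9, -33.3, 225.8]
tcp_rot: [[0.056, -0.998, 0.001], [-0.998, -0.056, -0.0], [0.0, -0.001, -1.0]]
contact_force: [3.0, -3.2, 2.8]
finger_gap: 0.422
```

```bash
python3 upd.py .02 0 0 .1; python3 st.py
```

```text
t 29.98 pos [655.9 -33.3 225.8] yaw -86.8 tilt [ 0.0006 -0.0004] F [ 3.   -3.2   2.79] M [-1.057 -0.945  0.665] gap 39.6 q [-0.05  0.62  0.09  1.47 -0.06  1.05 -1.46] cmd [656.  -33.4 225.7 -86.8]
```

Seated at 0.665. Now about 5 degrees more.

>>> send_rows(
  increments=[
    {"twist": [0, 0, 0.02], "linear": [0, 0, 0], "claw": 255},
    {"twist": [0, 0, 0.04], "linear": [0, 0, 0], "claw": 255},
    {"twist": [0, 0, 0.06], "linear": [0.01, 0, 0], "claw": 255},
    {"twist": [0, 0, 0.07], "linear": [0.01, 0, 0], "claw": 255},
    {"twist": [0, 0, 0.085], "linear": [0.01, 0, 0], "claw": 255},
  ],
)

```text
time: 30.4
ee_pos: [655.9, -33.5, 225.8]
tcp_rot: [[-0.028, -1.0, 0.001], [-1.0, 0.028, -0.001], [0.001, -0.001, -1.0]]
contact_force: [3.9, -3.6, 2.5]
finger_gap: 0.424
```

```bash
python3 upd.py .01 0 0 .085; python3 st.py
```

```text
t 30.4 pos [655.9 -33.5 225.8] yaw -91.6 tilt [ 0.0006 -0.0009] F [ 3.92 -3.59  2.53] M [-1.043 -0.936  0.911] gap 39.9 q [-0.06  0.62  0.11  1.47 -0.08  1.05 -1.53] cmd [656.  -33.5 225.7 -91.7]
```

>>> send_rows(
  increments=[
    {"twist": [0, 0, -0.09], "linear": [0, 0, 0], "claw": 255},
    {"twist": [0, 0, -0.09], "linear": [0, 0, -0.3], "claw": 255},
    {"twist": [0, 0, -0.09], "linear": [0, 0, -1.2], "claw": 255},
    {"twist": [0, 0, -0.09], "linear": [0, 0, -2.4], "claw": 255},
    {"twist": [0, 0, -0.09], "linear": [0, 0, -3.0], "claw": 255},
  ],
)

```text
time: 30.82
ee_pos: [653.6, -31.2, 255.0]
tcp_rot: [[0.06, -0.998, -0.005], [-0.998, -0.06, 0.003], [-0.004, 0.005, -1.0]]
contact_force: [0.2, 0.4, -2.4]
finger_gap: 0.427
```

```bash
python3 upd.py 0 0 -3 -.09; python3 st.py; cp cmd.json c0.json; python3 sp.py 3 255.5 -74.2 5;cp c0.json cmd.json
```

```text
t 30.82 pos [653.6 -31.2 255. ] yaw -86.56 tilt [-0.0052  0.0032] F [ 0.22  0.38 -2.36] M [ 0.017 -0.005 -0.051] gap 40.2 q [-0.05  0.6   0.09  1.44 -0.06  1.12 -1.45] cmd [656.  -33.5 255.7 -86.5]
[-2.49, 2.49, 0.0] -0.043 | [-4.98, 4.97, 0.01] -0.086 | [-7.46, 7.46, 0.01] -0.129 | [-9.95, 9.94, 0.02] -0.172 | [-12.44, 12.43, 0.02] -0.215 | dist/row 35.2 deg/row -2.5
```

>>> send_rows(
  increments=[
    {"twist": [0, 0, -0.05], "linear": [-2.8, 2.8, 0], "claw": 255},
    {"twist": [0, 0, -0.1], "linear": [-5.6, 5.6, 0], "claw": 255},
    {"twist": [0, 0, -0.15], "linear": [-8.4, 8.4, 0], "claw": 255},
    {"twist": [0, 0, -0.2], "linear": [-11.2, 11.2, 0], "claw": 255},
    {"twist": [0, 0, -0.215], "linear": [-12.44, 12.43, 0], "claw": 255},
  ],
)

```text
time: 31.23
ee_pos: [517.0, 88.5, 254.6]
tcp_rot: [[0.279, -0.96, -0.009], [-0.96, -0.279, 0.003], [-0.006, 0.007, -1.0]]
contact_force: [0.1, 0.6, -2.7]
finger_gap: 0.427
```

>>> send_rows(
  increments=[
    {"twist": [0, 0, 0], "linear": [0, 0, 0], "claw": 255},
    {"twist": [0, 0, 0], "linear": [0, 0, 0], "claw": 255},
    {"twist": [0, 0, 0], "linear": [0, 0, 0.8], "claw": 255},
    {"twist": [0, 0, 0], "linear": [0, 0, 1.6], "claw": 255},
    {"twist": [0, 0, 0], "linear": [0, 0, 2.0], "claw": 255},
  ],
)

```text
time: 31.65
ee_pos: [523.5, 82.0, 233.8]
tcp_rot: [[0.271, -0.963, -0.003], [-0.963, -0.271, -0.001], [0.0, 0.003, -1.0]]
contact_force: [-0.3, 0.2, -2.0]
finger_gap: 0.427
```

```bash
python3 upd.py -12.44 12.43 0 -.215 0 0 2 0; python3 st.py
```

```text
t 31.65 pos [523.5  82.  233.8] yaw -74.28 tilt [-0.0027 -0.0008] F [-0.31  0.25 -1.97] M [ 0.037 -0.119 -0.066] gap 40.2 q [-0.22  0.42  0.02  1.81 -0.01  0.91 -1.49] cmd [524.4  83.  235.7 -74.2]
```

>>> send_rows(
  increments=[
    {"twist": [0, 0, 0], "linear": [0, 0, 0.3], "claw": 255},
    {"twist": [0, 0, 0], "linear": [0, 0, 0.6], "claw": 255},
    {"twist": [0, 0, 0], "linear": [0, 0, 0.9], "claw": 255},
    {"twist": [0, 0, 0], "linear": [0, 0, 1.0], "claw": 255},
    {"twist": [0, 0, 0], "linear": [0, 0, 1.0], "claw": 255},
  ],
)

```text
time: 32.07
ee_pos: [524.0, 83.0, 225.8]
tcp_rot: [[0.273, -0.962, 0.0], [-0.962, -0.273, -0.0], [0.0, -0.0, -1.0]]
contact_force: [-0.5, -0.1, -1.0]
finger_gap: 0.419
```

```bash
python3 upd.py 0 0 1 0; python3 st.py
```

```text
t 32.07 pos [524.   83.  225.8] yaw -74.16 tilt [ 0.0001 -0.0001] F [-0.51 -0.13 -1.02] M [-0.015 -0.032  0.063] gap 39.4 q [-0.22  0.43  0.02  1.83 -0.01  0.88 -1.49] cmd [524.4  83.  225.7 -74.2]
```

>>> send_rows(
  increments=[
    {"twist": [0, 0, 0.05], "linear": [0.01, 0, 0], "claw": 255},
    {"twist": [0, 0, 0.1], "linear": [0.02, 0, 0], "claw": 255},
    {"twist": [0, 0, 0.15], "linear": [0.04, 0, 0], "claw": 255},
    {"twist": [0, 0, 0.2], "linear": [0.05, 0, 0], "claw": 255},
    {"twist": [0, 0, 0.26], "linear": [0.06, 0.01, 0], "claw": 255},
  ],
)

```text
time: 32.48
ee_pos: [524.4, 82.4, 225.8]
tcp_rot: [[0.015, -1.0, 0.001], [-1.0, -0.015, -0.001], [0.001, -0.001, -1.0]]
contact_force: [1.4, -0.7, -3.1]
finger_gap: 0.423
```

```bash
python3 upd.py .06 .01 0 .26; python3 st.py
```

```text
t 32.48 pos [524.4  82.4 225.8] yaw -89.12 tilt [ 0.001  -0.0005] F [ 1.37 -0.73 -3.13] M [-0.15  -0.185  0.371] gap 39.7 q [-0.27  0.43  0.09  1.83 -0.05  0.88 -1.71] cmd [524.4  82.4 225.7 -89.1]
```

>>> send_rows(
  increments=[
    {"twist": [0, 0, 0.02], "linear": [0, 0, 0], "claw": 255},
    {"twist": [0, 0, 0.04], "linear": [0.01, 0, 0], "claw": 255},
    {"twist": [0, 0, 0.06], "linear": [0.01, 0, 0], "claw": 255},
    {"twist": [0, 0, 0.08], "linear": [0.02, 0, 0], "claw": 255},
    {"twist": [0, 0, 0.1], "linear": [0.02, 0, 0], "claw": 255},
  ],
)

```text
time: 32.9
ee_pos: [524.4, 82.2, 225.8]
tcp_rot: [[-0.084, -0.996, 0.001], [-0.996, 0.084, -0.0], [0.0, -0.001, -1.0]]
contact_force: [1.4, -0.7, -3.0]
finger_gap: 0.424
```

```bash
python3 upd.py .02 0 0 .1; python3 st.py
```

```text
t 32.9 pos [524.4  82.2 225.8] yaw -94.85 tilt [ 0.0008 -0.0002] F [ 1.36 -0.71 -2.98] M [-0.368 -0.351  0.299] gap 39.9 q [-0.29  0.43  0.12  1.83 -0.06  0.88 -1.8 ] cmd [524.4  82.2 225.7 -94.8]
```

>>> send_rows(
  increments=[
    {"twist": [0, 0, 0.02], "linear": [0, 0, 0], "claw": 255},
    {"twist": [0, 0, 0.04], "linear": [0.01, 0, 0], "claw": 255},
    {"twist": [0, 0, 0.06], "linear": [0.01, 0, 0], "claw": 255},
    {"twist": [0, 0, 0.08], "linear": [0.02, 0, 0], "claw": 255},
    {"twist": [0, 0, 0.1], "linear": [0.02, 0, 0], "claw": 255},
  ],
)

```text
time: 33.32
ee_pos: [524.3, 82.0, 225.8]
tcp_rot: [[-0.184, -0.983, 0.001], [-0.983, 0.184, -0.0], [0.0, -0.001, -1.0]]
contact_force: [1.4, -0.6, -2.0]
finger_gap: 0.422
```

```bash
python3 upd.py .02 0 0 .1; python3 st.py
```

```text
t 33.32 pos [524.3  82.  225.8] yaw -100.61 tilt [ 0.0007 -0.0002] F [ 1.44 -0.61 -2.  ] M [-0.588 -0.547  0.266] gap 39.7 q [-0.31  0.44  0.14  1.83 -0.08  0.88 -1.88] cmd [ 524.4   82.   225.7 -100.5]
```

>>> send_rows(
  increments=[
    {"twist": [0, 0, 0.02], "linear": [0, 0, 0], "claw": 255},
    {"twist": [0, 0, 0.04], "linear": [0.01, 0, 0], "claw": 255},
    {"twist": [0, 0, 0.06], "linear": [0.01, 0, 0], "claw": 255},
    {"twist": [0, 0, 0.08], "linear": [0.02, 0, 0], "claw": 255},
    {"twist": [0, 0, 0.1], "linear": [0.02, 0, 0], "claw": 255},
  ],
)

```text
time: 33.73
ee_pos: [524.2, 81.8, 225.8]
tcp_rot: [[-0.281, -0.96, 0.001], [-0.96, 0.281, -0.0], [0.0, -0.001, -1.0]]
contact_force: [2.5, -3.7, -2.5]
finger_gap: 0.422
```

```bash
python3 upd.py .02 0 0 .1; python3 st.py
```

```text
t 33.73 pos [524.2  81.8 225.8] yaw -106.3 tilt [ 0.0007 -0.0004] F [ 2.48 -3.66 -2.48] M [-0.758 -0.813  0.757] gap 39.7 q [-0.33  0.44  0.17  1.83 -0.09  0.88 -1.97] cmd [ 524.4   81.8  225.7 -106.3]
```

>>> send_rows(
  increments=[
    {"twist": [0, 0, 0.015], "linear": [0, 0, 0], "claw": 255},
    {"twist": [0, 0, 0.03], "linear": [0, 0, 0], "claw": 255},
    {"twist": [0, 0, 0.04], "linear": [0.01, 0, 0], "claw": 255},
    {"twist": [0, 0, 0.05], "linear": [0.01, 0, 0], "claw": 255},
    {"twist": [0, 0, 0.055], "linear": [0.01, 0, 0], "claw": 255},
  ],
)

```text
time: 34.15
ee_pos: [524.2, 81.7, 225.8]
tcp_rot: [[-0.332, -0.943, 0.001], [-0.943, 0.332, -0.0], [0.0, -0.001, -1.0]]
contact_force: [3.5, -3.6, -1.9]
finger_gap: 0.426
```

```bash
python3 upd.py .01 0 0 .055; python3 st.py
```

```text
t 34.15 pos [524.2  81.7 225.8] yaw -109.4 tilt [ 0.0006 -0.0003] F [ 3.48 -3.57 -1.92] M [-0.993 -0.915  0.951] gap 40.0 q [-0.34  0.44  0.19  1.83 -0.1   0.88 -2.01] cmd [ 524.4   81.7  225.7 -109.4]
```

>>> send_rows(
  increments=[
    {"twist": [0, 0, -0.09], "linear": [0, 0, 0], "claw": 255},
    {"twist": [0, 0, -0.09], "linear": [0, 0, -0.3], "claw": 255},
    {"twist": [0, 0, -0.09], "linear": [0, 0, -1.2], "claw": 255},
    {"twist": [0, 0, -0.09], "linear": [0, 0, -2.4], "claw": 255},
    {"twist": [0, 0, -0.09], "linear": [0, 0, -3.2], "claw": 255},
  ],
)

```text
time: 34.57
ee_pos: [522.5, 83.1, 258.4]
tcp_rot: [[-0.249, -0.969, -0.003], [-0.969, 0.249, 0.002], [-0.001, 0.003, -1.0]]
contact_force: [0.4, -0.7, -2.7]
finger_gap: 0.426
```

```bash
python3 upd.py 0 0 -3.2 -.09; python3 st.py; cp cmd.json c0.json; for a in "515 130 258 -71" "505 200 258 -38" "495 270 258 -5" "485 340 258 28" "479 372.8 230 61" "479 372.8 200 93.8"; do python3 plan.py $a;done; cp c0.json cmd.json
python3 - <<'E'
from h import *
c=snap('scene','end1.png');c=snap('top','top5.png')
E
```

```text
t 34.57 pos [522.5  83.1 258.4] yaw -104.4 tilt [-0.0028  0.0021] F [ 0.43 -0.68 -2.7 ] M [ 0.021 -0.031 -0.008] gap 40.0 q [-0.33  0.4   0.17  1.79 -0.08  0.97 -1.95] cmd [ 524.4   81.7  257.7 -104.3]
[-0.89, 0.42, -0.01] -0.116 | [-1.78, 0.84, -0.01] -0.232 | [-2.67, 1.26, -0.02] -0.348 | [-3.56, 1.68, -0.02] -0.464 | [-4.45, 2.1, -0.03] -0.58 | dist/row 9.8 deg/row -6.6
[-1.39, -0.27, -0.0] -0.115 | [-2.78, -0.53, -0.0] -0.23 | [-4.16, -0.8, -0.0] -0.346 | [-5.55, -1.06, -0.0] -0.461 | [-6.94, -1.33, -0.0] -0.576 | dist/row 14.1 deg/row -6.6
[-1.02, -0.98, -0.0] -0.115 | [-2.04, -1.96, -0.0] -0.23 | [-3.06, -2.94, -0.0] -0.346 | [-4.08, -3.92, -0.0] -0.461 | [-5.1, -4.9, -0.0] -0.576 | dist/row 14.1 deg/row -6.6
[-0.32, -1.38, -0.0] -0.115 | [-0.64, -2.76, -0.0] -0.23 | [-0.97, -4.13, -0.0] -0.346 | [-1.29, -5.51, -0.0] -0.461 | [-1.61, -6.89, -0.0] -0.576 | dist/row 14.2 deg/row -6.6
[0.2, -0.63, 0.56] -0.115 | [0.4, -1.27, 1.12] -0.23 | [0.61, -1.9, 1.68] -0.346 | [0.81, -2.54, 2.24] -0.461 | [1.01, -3.17, 2.8] -0.576 | dist/row 8.7 deg/row -6.6
[0.0, -0.0, 0.6] -0.115 | [0.0, -0.0, 1.2] -0.229 | [0.0, -0.0, 1.8] -0.344 | [0.0, -0.0, 2.4] -0.458 | [0.0, -0.0, 3.0] -0.573 | dist/row 6.0 deg/row -6.6
```

View pics/end1.png

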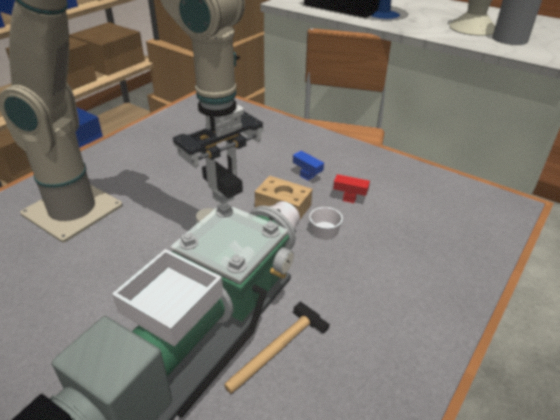

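The scene shows the spanner held above nut 4's corner, all the nuts in place and the bystanders untouched. The block's big hole is clear at about (287,189).

>>> send_rows(
  increments=[
    {"twist": [0, 0, -0.12], "linear": [-0.9, 0.4, 0], "claw": 255},
    {"twist": [0, 0, -0.23], "linear": [-1.8, 0.8, 0], "claw": 255},
    {"twist": [0, 0, -0.35], "linear": [-2.7, 1.3, 0], "claw": 255},
    {"twist": [0, 0, -0.46], "linear": [-3.6, 1.7, 0], "claw": 255},
    {"twist": [0, 0, -0.58], "linear": [-4.5, 2.1, 0], "claw": 255},
  ],
)

```text
time: 35.08
ee_pos: [513.2, 131.6, 257.1]
tcp_rot: [[0.33, -0.944, -0.003], [-0.944, -0.33, 0.0], [-0.001, 0.002, -1.0]]
contact_force: [-0.3, -0.3, -2.1]
finger_gap: 0.425
```

>>> send_rows(
  increments=[
    {"twist": [0, 0, -0.12], "linear": [-1.4, -0.3, 0], "claw": 255},
    {"twist": [0, 0, -0.23], "linear": [-2.8, -0.5, 0], "claw": 255},
    {"twist": [0, 0, -0.35], "linear": [-4.2, -0.8, 0], "claw": 255},
    {"twist": [0, 0, -0.46], "linear": [-5.5, -1.1, 0], "claw": 255},
    {"twist": [0, 0, -0.58], "linear": [-6.9, -1.3, 0], "claw": 255},
  ],
)

```text
time: 35.5
ee_pos: [503.3, 200.8, 257.1]
tcp_rot: [[0.793, -0.609, -0.002], [-0.609, -0.793, -0.0], [-0.002, 0.001, -1.0]]
contact_force: [-0.2, 0.2, -2.6]
finger_gap: 0.429
```

>>> send_rows(
  increments=[
    {"twist": [0, 0, -0.12], "linear": [-1.0, -1.0, 0], "claw": 255},
    {"twist": [0, 0, -0.23], "linear": [-2.0, -2.0, 0], "claw": 255},
    {"twist": [0, 0, -0.35], "linear": [-3.1, -2.9, 0], "claw": 255},
    {"twist": [0, 0, -0.46], "linear": [-4.1, -3.9, 0], "claw": 255},
    {"twist": [0, 0, -0.58], "linear": [-5.1, -4.9, 0], "claw": 255},
  ],
)

```text
time: 35.92
ee_pos: [492.6, 270.7, 257.0]
tcp_rot: [[0.997, -0.075, -0.003], [-0.075, -0.997, -0.0], [-0.003, 0.001, -1.0]]
contact_force: [0.1, -1.1, -2.6]
finger_gap: 0.427
```

```bash
python3 upd.py -4.5 2.1 0 -.58 -6.9 -1.3 0 -.58 -5.1 -4.9 0 -.58; python3 st.py; cp cmd.json c0.json; for a in "485 340 258 28" "479 372.8 220 61" "479 372.8 180 93.8"; do python3 plan.py $a;done; cp c0.json cmd.json
```

```text
t 35.92 pos [492.6 270.7 257. ] yaw -4.28 tilt [-0.0026 -0.0005] F [ 0.11 -1.1  -2.58] M [-0.021 -0.099  0.029] gap 40.2 q [-0.35  0.46 -0.3   1.69  0.15  1.02 -0.78] cmd [494.7 270.  257.7  -4.6]
[-0.3, -1.38, -0.01] -0.114 | [-0.61, -2.76, -0.01] -0.227 | [-0.91, -4.14, -0.02] -0.341 | [-1.22, -5.52, -0.02] -0.454 | [-1.52, -6.9, -0.03] -0.568 | dist/row 14.1 deg/row -6.5
[0.2, -0.64, 0.76] -0.115 | [0.4, -1.27, 1.52] -0.23 | [0.61, -1.91, 2.28] -0.346 | [0.81, -2.54, 3.04] -0.461 | [1.01, -3.18, 3.8] -0.576 | dist/row 10.1 deg/row -6.6
[0.0, -0.0, 0.8] -0.115 | [0.0, -0.0, 1.6] -0.229 | [0.0, -0.0, 2.4] -0.344 | [0.0, -0.0, 3.2] -0.458 | [0.0, -0.0, 4.0] -0.573 | dist/row 8.0 deg/row -6.6
```

>>> send_rows(
  increments=[
    {"twist": [0, 0, -0.11], "linear": [-0.3, -1.4, 0], "claw": 255},
    {"twist": [0, 0, -0.23], "linear": [-0.6, -2.8, 0], "claw": 255},
    {"twist": [0, 0, -0.34], "linear": [-0.9, -4.1, 0], "claw": 255},
    {"twist": [0, 0, -0.45], "linear": [-1.2, -5.5, 0], "claw": 255},
    {"twist": [0, 0, -0.57], "linear": [-1.5, -6.9, 0], "claw": 255},
  ],
)

```text
time: 36.33
ee_pos: [483.3, 340.4, 256.9]
tcp_rot: [[0.88, 0.475, -0.003], [0.475, -0.88, -0.001], [-0.003, -0.0, -1.0]]
contact_force: [0.8, -0.2, -2.1]
finger_gap: 0.423
```

>>> send_rows(
  increments=[
    {"twist": [0, 0, -0.11], "linear": [0.2, -0.6, 0.8], "claw": 255},
    {"twist": [0, 0, -0.23], "linear": [0.4, -1.3, 1.5], "claw": 255},
    {"twist": [0, 0, -0.34], "linear": [0.6, -1.9, 2.3], "claw": 255},
    {"twist": [0, 0, -0.46], "linear": [0.8, -2.5, 3.0], "claw": 255},
    {"twist": [0, 0, -0.57], "linear": [1.0, -3.2, 3.8], "claw": 255},
  ],
)

```text
time: 36.75
ee_pos: [477.3, 372.7, 218.7]
tcp_rot: [[0.484, 0.875, -0.002], [0.875, -0.484, -0.001], [-0.002, -0.001, -1.0]]
contact_force: [-0.6, 0.7, -2.7]
finger_gap: 0.425
```

```bash
python3 upd.py -1.5 -6.9 0 -.57 1 -3.2 3.8 -.57; python3 st.py; cp cmd.json c0.json; for a in "479 372.8 150 93.8 5"; do python3 plan.py $a;done; cp c0.json cmd.json
```

```text
t 36.75 pos [477.3 372.7 218.7] yaw 61.03 tilt [-0.0022 -0.0013] F [-0.62  0.71 -2.68] M [ 0.034 -0.156 -0.003] gap 40.0 q [-0.35  0.61 -0.58  1.62  0.37  1.03  0.02] cmd [479.  372.9 219.7  60.8]
[-0.0, 0.0, 1.39] -0.115 | [-0.0, 0.0, 2.79] -0.231 | [-0.01, 0.01, 4.18] -0.346 | [-0.01, 0.01, 5.58] -0.462 | [-0.01, 0.01, 6.97] -0.577 | dist/row 13.9 deg/row -6.6
```

>>> send_rows(
  increments=[
    {"twist": [0, 0, -0.12], "linear": [0, 0, 2.2], "claw": 255},
    {"twist": [0, 0, -0.24], "linear": [0, 0, 4.4], "claw": 255},
    {"twist": [0, 0, -0.36], "linear": [0, 0, 6.6], "claw": 255},
    {"twist": [0, 0, -0.47], "linear": [0, 0, 8.8], "claw": 255},
    {"twist": [0, 0, -0.577], "linear": [0, 0, 11.0], "claw": 255},
  ],
)

```text
time: 37.17
ee_pos: [477.3, 372.4, 108.0]
tcp_rot: [[-0.071, 0.997, -0.002], [0.997, 0.071, -0.001], [-0.001, -0.002, -1.0]]
contact_force: [0.6, -0.3, -2.5]
finger_gap: 0.428
```

>>> send_rows(
  increments=[
    {"twist": [0, 0, 0], "linear": [0, 0, 0], "claw": 255},
    {"twist": [0, 0, 0], "linear": [0, 0, 0], "claw": 255},
    {"twist": [0, 0, 0], "linear": [0, 0, 0], "claw": 255},
    {"twist": [0, 0, 0], "linear": [0, 0, 0], "claw": 255},
    {"twist": [0, 0, 0], "linear": [0, 0, 0], "claw": 255},
  ],
)

```text
time: 37.58
ee_pos: [479.0, 373.8, 111.3]
tcp_rot: [[-0.066, 0.998, 0.002], [0.998, 0.066, 0.001], [0.001, 0.002, -1.0]]
contact_force: [-0.1, 0.1, -2.3]
finger_gap: 0.423
```

```bash
python3 upd.py 0 0 11 -.577; python3 st.py; cat home.json; python3 - <<'E'
from h import *
c=snap('scene','blk.png')
x,y=240,125
cv2.imwrite('pics/blkc.png',np.clip(cv2.resize(c['img'][y:y+95,x:x+90],None,fx=6,fy=6,interpolation=cv2.INTER_CUBIC)*1.5,0,255).astype(np.uint8))
E
```

```text
t 37.58 pos [479.  373.8 111.3] yaw 93.77 tilt [0.0021 0.0014] F [-0.06  0.11 -2.32] M [ 0.039 -0.146  0.007] gap 39.8 q [-0.31  0.76 -0.66  1.72  0.59  0.87  0.4 ] cmd [479.  372.9 109.7  93.8]
[479.0042161061646, 372.8461614705878, 69.47800000000001, 93.75629529809126]
```

View pics/blkc.png

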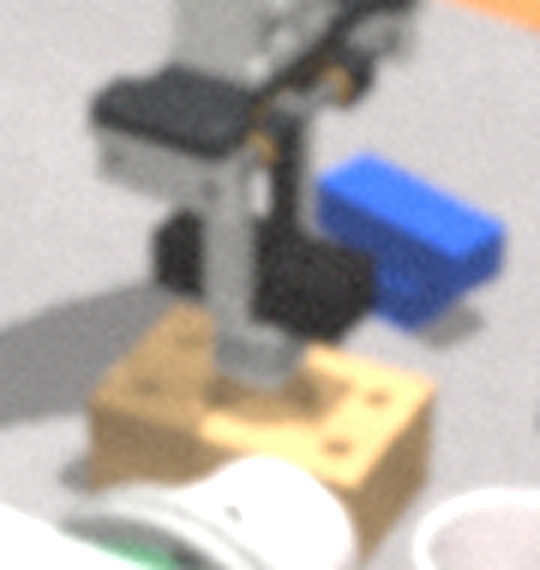

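The spanner hangs over the big hole at crop (262,385) and is lined up. Lowering it gently.

>>> send_rows(
  increments=[
    {"twist": [0, 0, 0], "linear": [0, 0, 0.5], "claw": 255},
    {"twist": [0, 0, 0], "linear": [0, 0, 1.0], "claw": 255},
    {"twist": [0, 0, 0], "linear": [0, 0, 1.5], "claw": 255},
    {"twist": [0, 0, 0], "linear": [0, 0, 2.0], "claw": 255},
    {"twist": [0, 0, 0], "linear": [0, 0, 2.3], "claw": 255},
  ],
)

```text
time: 38.05
ee_pos: [478.0, 372.6, 85.7]
tcp_rot: [[-0.067, 0.998, -0.001], [0.998, 0.067, -0.001], [-0.001, -0.001, -1.0]]
contact_force: [-0.3, -0.3, -2.1]
finger_gap: 0.422
```

```bash
python3 upd.py 0 0 2.3 0; python3 st.py
```

```text
t 38.05 pos [478.  372.6  85.7] yaw 93.84 tilt [-0.0009 -0.0009] F [-0.35 -0.31 -2.14] M [ 0.099 -0.117 -0.026] gap 39.6 q [-0.33  0.79 -0.64  1.74  0.62  0.82  0.38] cmd [479.  372.9  86.7  93.8]
```

>>> send_rows(
  increments=[
    {"twist": [0, 0, 0], "linear": [0, 0, 0.5], "claw": 255},
    {"twist": [0, 0, 0], "linear": [0, 0, 1.0], "claw": 255},
    {"twist": [0, 0, 0], "linear": [0, 0, 1.4], "claw": 255},
    {"twist": [0, 0, 0], "linear": [0, 0, 1.7], "claw": 255},
    {"twist": [0, 0, 0], "linear": [0, 0, 1.7], "claw": 255},
  ],
)

```text
time: 38.47
ee_pos: [478.2, 373.0, 69.7]
tcp_rot: [[-0.067, 0.998, -0.0], [0.998, 0.067, -0.001], [-0.001, -0.0, -1.0]]
contact_force: [-1.1, -1.2, -1.6]
finger_gap: 0.425
```

```bash
python3 upd.py 0 0 1.7 0; python3 st.py
```

```text
t 38.47 pos [478.2 373.   69.7] yaw 93.85 tilt [-0.0001 -0.0005] F [-1.13 -1.2  -1.58] M [-0.086 -0.053  0.004] gap 40.0 q [-0.34  0.81 -0.62  1.75  0.64  0.79  0.37] cmd [479.  372.9  69.7  93.8]
```

>>> send_rows(
  increments=[
    {"twist": [0, 0, 0], "linear": [0, 0, 0.02], "claw": 255},
    {"twist": [0, 0, 0], "linear": [0, 0, 0.02], "claw": 60},
    {"twist": [0, 0, 0], "linear": [0, 0, 0.02], "claw": 0},
    {"twist": [0, 0, 0], "linear": [0, 0, 0.02], "claw": 0},
    {"twist": [0, 0, 0], "linear": [0, 0, 0.02], "claw": 0},
  ],
)

```text
time: 38.88
ee_pos: [478.6, 373.3, 69.6]
tcp_rot: [[-0.067, 0.998, 0.0], [0.998, 0.067, 0.001], [0.001, 0.001, -1.0]]
contact_force: [0.7, -0.9, -0.4]
finger_gap: 0.668
```

>>> send_rows(
  increments=[
    {"twist": [0, 0, 0], "linear": [0, 0, 0], "claw": 0},
    {"twist": [0, 0, 0], "linear": [0, 0, 0], "claw": 0},
    {"twist": [0, 0, 0], "linear": [0, 0, 0], "claw": 0},
    {"twist": [0, 0, 0], "linear": [0, 0, 0], "claw": 0},
    {"twist": [0, 0, 0], "linear": [0, 0, 0], "claw": 0},
  ],
)

```text
time: 39.3
ee_pos: [478.4, 373.0, 69.5]
tcp_rot: [[-0.067, 0.998, 0.0], [0.998, 0.067, 0.0], [0.0, 0.0, -1.0]]
contact_force: [-0.5, 0.1, 0.4]
finger_gap: 0.989
```

```bash
python3 upd.py 0 0 .02 0; python3 st.py
```

```text
t 39.3 pos [478.4 373.   69.5] yaw 93.85 tilt [0.0001 0.0001] F [-0.48  0.06  0.42] M [ 0.074 -0.116 -0.003] gap 92.9 q [-0.34  0.81 -0.62  1.75  0.64  0.79  0.37] cmd [479.  372.9  69.5  93.8]
```

>>> send_rows(
  increments=[
    {"twist": [0, 0, 0], "linear": [0, 0, -2.0], "claw": 0},
    {"twist": [0, 0, 0], "linear": [0, 0, -5.0], "claw": 0},
    {"twist": [0, 0, 0], "linear": [0, 0, -9.0], "claw": 0},
    {"twist": [0, 0, 0], "linear": [0, 0, -13.0], "claw": 0},
    {"twist": [0, 0, 0], "linear": [0, 0, -17.0], "claw": 0},
  ],
)

```text
time: 39.72
ee_pos: [477.9, 372.8, 241.1]
tcp_rot: [[-0.068, 0.998, -0.001], [0.998, 0.068, -0.0], [-0.0, -0.001, -1.0]]
contact_force: [1.0, 0.2, 1.0]
finger_gap: 0.998
```

>>> send_rows(
  increments=[
    {"twist": [0, 0, 0], "linear": [2.5, -2.0, -1.0], "claw": 0},
    {"twist": [0, 0, 0], "linear": [5.0, -4.0, -2.0], "claw": 0},
    {"twist": [0, 0, 0], "linear": [7.5, -6.0, -3.0], "claw": 0},
    {"twist": [0, 0, 0], "linear": [10.0, -8.0, -4.0], "claw": 0},
    {"twist": [0, 0, 0], "linear": [12.0, -10.0, -5.0], "claw": 0},
  ],
)

```text
time: 40.13
ee_pos: [368.9, 487.6, 290.2]
tcp_rot: [[-0.068, 0.998, -0.0], [0.998, 0.068, 0.001], [0.001, -0.0, -1.0]]
contact_force: [0.1, 0.8, 0.3]
finger_gap: 0.998
```

```bash
python3 upd.py 0 0 -17 0 12 -10 -5 0; python3 st.py; python3 - <<'E'
from h import *
import pickle
c=snap('scene','f_scene.png');c=snap('top','f_top.png');pickle.dump(c,open('f_top.pkl','wb'))
im=c['img'];cv2.imwrite('pics/f_nuts.png',cv2.resize(im[150:255,310:415],None,fx=5.7,fy=5.7,interpolation=cv2.INTER_CUBIC))
E
```

```text
t 40.13 pos [368.9 487.6 290.2] yaw 93.89 tilt [-0.0001  0.0009] F [0.1  0.82 0.29] M [ 0.145 -0.123 -0.041] gap 93.8 q [-0.52  0.59 -0.77  1.5   0.42  1.22  0.29] cmd [371.2 486.  289.5  93.8]
```

View pics/f_scene.png

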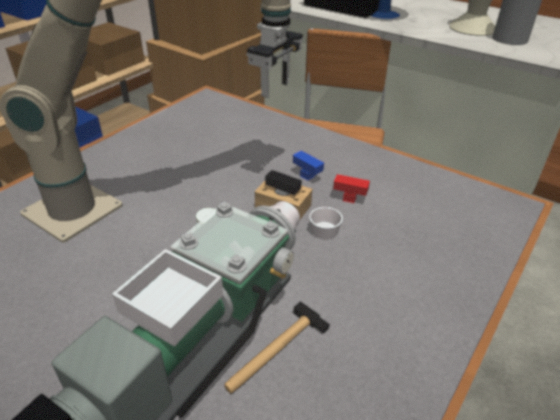

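View pics/f_top.png

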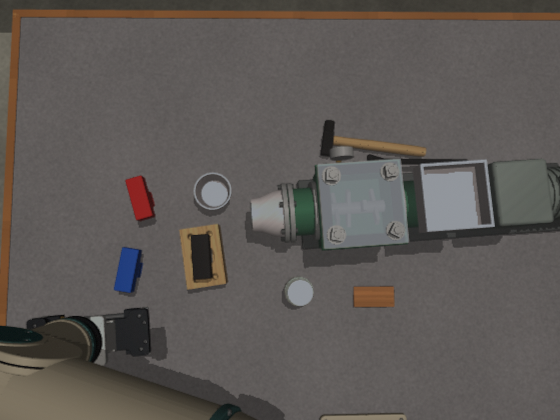

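View pics/f_nuts.png

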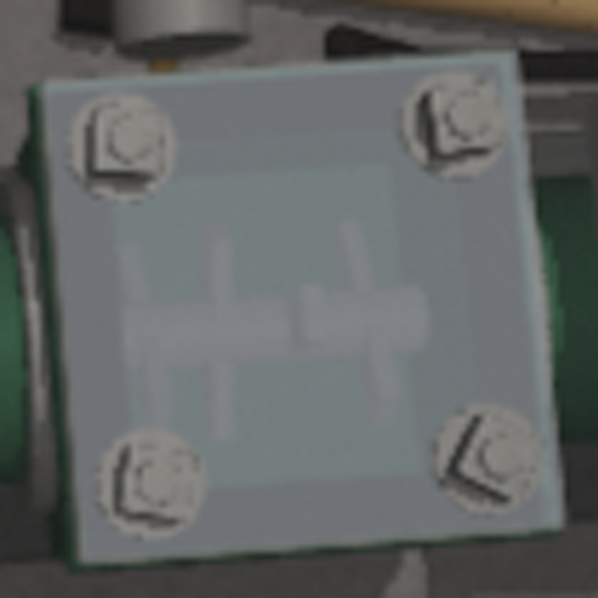

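The final views show the black spanner standing in the block at top (201,257), the cover and four nuts in place, and the bystanders unmoved. The nut angles match the tracked turns. Handing in.

```bash
python3 - <<'E'
from bench import bot
print(bot.sign_off(), bot.get_state()['time'])
E
```

```text
the job is handed in; nothing more can be done
the job is handed in; nothing more can be done
```

All four nuts are tight, and the black-gripped spanner is back in the big hole of its block. The job took about 40 s of the 72 s allowed. I followed the same cross order in both passes: nozzle-far nut, its opposite, hopper-far nut, then its opposite.

- **First pass:** each nut was pulled up by about 30 degrees, and the drag stayed near 0.3 Nm. The 30 degrees is worked out from the spanner's angle less about 5 degrees of play, so it is good to a few degrees.
- **Second pass:** I turned each nut in steps of about 6 degrees until the torque jumped as the cover seated, then a few degrees further. The final readings were:

| Nut, in order tightened | Final torque (Nm) |
|---|---|
| Nozzle-far | 0.94 |
| Opposite it | 0.89 |
| Hopper-far | 0.91 |
| Opposite it | 0.95 |

- **Torque margin:** these readings can be slightly low because of dry friction. From the angles turned, each nut is about 5 degrees past seating, which puts it near 1 Nm.
- **Last checks:** the final pictures, judged by eye, show the spanner upright in the block, the nut angles agreeing with the turns I tracked, and the other things on the bench unmoved. The readings never showed more than about 6 N of sideways or downward force.
- **Disagreements:** the two cameras differed by about 3–5 mm, and the spanner sat about 2.5 mm off the gripper's centre along its bar. I corrected for both by feel at the nuts.

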